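Close the vent screw on the gas manifold

ROBOT

A 7-joint arm with a two-finger parallel gripper is mounted at the origin on the work surface. World frame = base frame: x ahead of the robot, y to its left, z up, the work surface at z = 0. Lengths are in m, angles in rad, forces in N, time in s.
With the tool pointing down it reaches from about 0.425 to 0.95 m from the base axis. Payload 4.7 kg.
Tool frame: the origin (TCP) lies at the very end of the fingers, on their centre line; the grasp point (between the pads) lies 19 mm behind it (r.tcp_to_grasp is the distance from the TCP to the grasp point, in m); z points along the fingers, y is the line along which they close (so a half turn about z gives the same grasp; the last joint's range is limited). The gripper opens to 85 mm and grips with 20 to 120 N. Pads are 22 mm wide; open, the fingers measure 114 mm over their backs; the gripper's body (76 mm by 85 mm) begins 54 mm behind the grasp point. The pads swing forward as they close: fully open they stand 13 mm farther back than shut.
Start: joints at [1.111, 0.469, -0.049, 1.532, 0.024, 1.141, -0.082], TCP at [0.282, -0.613, 0.192] pointing down, gripper open.
Joint ranges: [-2.59, 2.59], [-0.33, 1.99], [-1.39, 1.29], [0.1, 2.45], [-1.04, 4.18], [0.21, 1.99], [-2.66, 2.66]. Speed limits (rad/s): [2.57, 2.57, 3.14, 3.14, 3.14, 3.14, 3.14].

INTERFACE

Orientations are given as a 3x3 rotation matrix whose columns are the frame's x, y, z axes.
In Python, from rig import r gives the robot as it stands.
- The arm moves only by the tool servo_tool, never from a script. Its argument "targets" is text: rows parted by semicolons, each of 7 numbers parted by spaces: the closure, from -1 (fully open) to 1 (shut), then the shift along the tool's x, y, z in m, then the turn, a rotation vector about the tool's x, y, z in degrees. In form: claw tx ty tz wx wy wz; .... A call has 1 to 12 rows; each row shifts and turns the commanded pose from where the row before left it, along the tool's axes as they then stand; what a row does not reach is not made up. A row lasts 1/8 s, in which the tool goes at most 62.5 mm and 10.7 degrees, less where a joint would pass 70% of its speed; a pose out of reach is approached as far as the arm can. A call is refused whole if a number of a shift passes 0.0625 or a number of a turn 10.7, either way. A call with a gripper value outside its range is refused whole. The fingers move at their own pace and stop on an object; "newtons" is the grip in N (left out, the last holds). Time passes only in rows, so rows that do not move let the fingers close. It gives the time, the measured TCP pose, the force and the opening at its end, in the units of the state.
- r.sense(): the state, without advancing time (a new reading comes with each control period).
- r.read_camera(name): name is "scene" or "top" or "wrist"; returns the picture (480x640x3 uint8, red, green, blue); there is no depth.
- r.calibration(name): a dict with "fx", "fy", "cx", "cy" (pixels), "R" (3x3) and "t" (3): a world point X has camera coordinates R X + t; the wrist camera has in their place "hand_eye" (4x4, takes a point from camera to tool coordinates, whose origin is the TCP and whose axes are the flange's). Camera axes: x right, y down, z forward; pixel columns grow to the right and rows downward; lengths in m; the calibration is good to about 2 mm. A picture is of the moment at which its call begins: read the wrist's pose just before it. calibration takes no time and is no camera call.
- r.finish_job(): hands the job in, once; it reports no verdict.
The state is a dict: "time_s": time; "joints": joint angles; "dq": joint speeds; "joint_efforts": joint torques, N m; "ee_pos": TCP position; "orientation": TCP orientation; "ft_force": force on the tool from outside, world axes, zero at the start; "ft_torque": the same for the moment, N m; "width": finger opening in m.
Only numpy, scipy, OpenCV 4.12 (cv2) and the standard library are available. Lean on these libraries where they do the work, as an engineer would, in place of code of your own. Each camera call takes 0.05 s, during which the arm holds its last target. There are 200 camera calls.

TASK

Take the red flat-blade screwdriver from its stand and use it to turn the slotted brass vent screw on the gas manifold clockwise until it just stops, keeping the blade pressed lightly home in the slot all the way and never forcing it. Then stand the screwdriver back upright in the hole it came from and let go. Keep the gripper off the manifold, and leave the blue driver and everything else alone.

Things in the scene. Friction and masses are not known exactly. Their poses are not given: they have to be found in the camera images.
- driver_grip (a point): centre of the red screwdriver's square handle (22 x 22 x 44 mm, black stripes on two faces), 71 mm above the blade's end. It stands upright, blade down, in one of the stand's two holes; this point is then 81 mm above the table. z is up along the driver, x is the direction of the blade's width; handle faces look along x and y; either pair may be gripped
- driver: the red screwdriver, about 90 g; origin at the middle of the blade's end, z up along it, x along the blade's width. Blade 12 mm wide, 2.4 mm thick, 9 mm long, on a shaft 8 mm across. Under the handle a black round collar, 32 mm across, 4 mm thick, its underside 45 mm above the blade's end, rests on the stand
- stand: grey plastic tool stand, fixed, 75 (x) x 150 (y) x 55 mm high, origin under its centre. Two square holes, 19 mm wide, right through, centred at 45 mm either side along its y axis; they hold the red and the blue driver, in either order
- hexdriver: blue hex driver in the stand's other hole, like the red one in size, not needed; origin at its lower end. Not to be moved
- manifold: aluminium gas manifold block, fixed, 75 (x) x 190 (y) x 40 mm high, origin under its centre: pipe unions at its y ends, two green caps (62 mm high) 68 mm either side along y, in the middle a round steel collar. More than 40 N of contact from the blade, by pressing or by twisting on against the stop, damages it
- vent_mouth (a point): centre of the mouth of the steel collar, 74 mm above the table: 44 mm outside, bore 34 mm. The slotted vent screw (brass head 28 mm across) sits down in the bore on its axis. The slot runs right across the head, 4.2 mm wide, 2.5 mm deep. How deep the screw sits differs each time and is not measured: the slot's floor is 5 to 28 mm below the rim and must be found by feel
- screw (a joint): turn of the vent screw, rad: grows clockwise seen from above; starts at 0.2 to 0.7, closed against its stop at 1.8. At value v the slot lies along the manifold's x axis turned by v clockwise. It sinks 1.5 mm per radian as it closes, takes about 0.06 N m to turn, and is rigid when pressed
- amber: amber bottle, 56 mm across, 120 mm tall; bystander, origin under its centre
- jar: clear jar, 60 mm across, 60 mm tall; bystander, origin under its centre
- spanner: steel spanner 180 mm long lying on the table; bystander
- ferrule: small brass fitting 22 mm across, 28 mm tall; bystander, origin under its centre
Things that resemble listed ones, but are neither listed nor needed, are in the scene too. Leave any brown look-alike of the stand alone.

How it is judged:
By the outcome, as a careful person would: the job done as asked, in the order asked, and still so for the second after the job is handed in, with the robot touching nothing.
It also fails if it takes over 64 s, if anything falls off the work surface, if the arm or the gripper's body presses on something with over 40 N, if the wrist force passes 120 N, or if a joint passes its speed limit or range.

## Working session

There is one attempt and no reset: what is moved stays moved. The work goes in short steps, Python scripts to look and compute and a tool call to move; the robot and the scene stay as the last step left them, time stands still between calls to the robot, and variables do not carry over. Pictures are saved under pics/ and viewed, on a budget of 10 in all, crops included, one or two more only if the job needs it, and the job is handed in when it is done.

Besides the shell and the picture viewer there is one more tool, called after "Request:" as name(argument=value, ...), one argument or row to a line, values as JSON. servo_tool: Moves the arm, as the interface text tells. Its arguments: {"type":"object","properties":{"targets":{"type":"string"},"newtons":{"type":"number"}},"required":["targets"]}

```bash
ls; mkdir -p pics; python3 - <<'E'
from rig import r
import cv2,numpy as np
for n in("scene","top"):
    cv2.imwrite(f"pics/{n}0.png",r.read_camera(n)[:,:,::-1]); c=r.calibration(n); print(n,c)
print(r.calibration("wrist")); s=r.sense(); print(s); print(r.tcp_to_grasp)
E
```

```text
pics
scene {'fx': 512.2292784675487, 'fy': 512.2292784675487, 'cx': 316.0941007470191, 'cy': 233.47498361038848, 'R': array([[ 0.06601784,  0.99763613,  0.01907371],
       [ 0.57706211, -0.02257821, -0.81638811],
       [-0.81402762,  0.0649029 , -0.57718858]]), 't': array([-0.17495347, -0.22822306,  1.37476854])}
top {'fx': 466.1201643820142, 'fy': 466.1201643820142, 'cx': 319.9920268743497, 'cy': 239.54494060674324, 'R': array([[ 0.00648467, -0.99992441, -0.01044627],
       [-0.9920729 , -0.00512202, -0.12555924],
       [ 0.12549624,  0.01117767, -0.99203112]]), 't': array([0.10995271, 0.56342286, 1.0120237 ])}
{'fx': 400.77489568454985, 'fy': 400.77489568454985, 'cx': 318.85021436238304, 'cy': 240.32192816795737, 'hand_eye': array([[-9.92961488e-05, -9.65588279e-01, -2.60075500e-01,
         6.61492305e-02],
       [ 9.99999957e-01, -2.45005200e-05, -2.90833737e-04,
        -1.44410553e-03],
       [ 2.74453663e-04, -2.60075518e-01,  9.65588240e-01,
        -1.81104896e-01],
       [ 0.00000000e+00,  0.00000000e+00,  0.00000000e+00,
         1.00000000e+00]])}
{'time_s': 0.1, 'joints': array([ 1.1110819 ,  0.46936791, -0.04861647,  1.53357013,  0.02409811,
        1.14100794, -0.08229126]), 'dq': array([-0.00045609, -0.00019634,  0.00102114, -0.00238447, -0.00046818,
       -0.00131188,  0.00095185]), 'joint_efforts': array([ 1.18002550e-03, -5.11511207e+01, -4.66870330e-02, -2.38389355e+01,
        1.08111673e-02,  4.35650552e-03,  1.16625557e-05]), 'ee_pos': array([ 0.2816615 , -0.61277055,  0.19086353]), 'orientation': array([[ 9.08602496e-01,  4.17661215e-01, -7.83782898e-04],
       [ 4.17661947e-01, -9.08601115e-01,  1.58458408e-03],
       [-5.03267031e-05, -1.76711334e-03, -9.99998437e-01]]), 'ft_force': array([-0.65313312, -0.12501408, -0.02532065]), 'ft_torque': array([-0.02940792,  0.0086199 , -0.01902391]), 'width': 0.08525399326282408}
0.0187
```

View pics/top0.png

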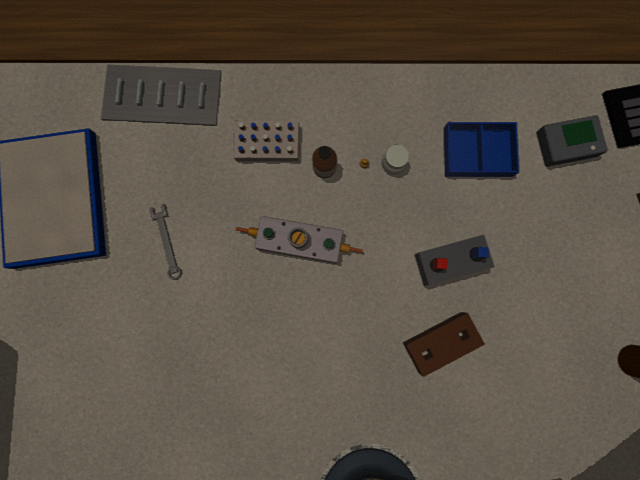

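View pics/scene0.png

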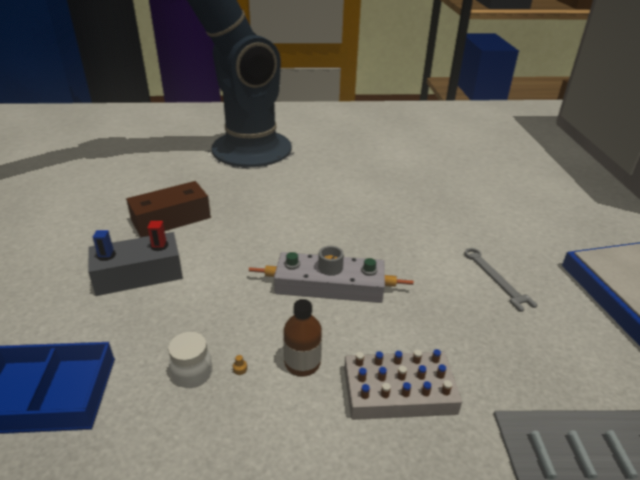

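```bash
cat > h.py <<'E'
from rig import r
import cv2,numpy as np
def cam(n,s=None):
    c=r.calibration(n); K=np.array([[c['fx'],0,c['cx']],[0,c['fy'],c['cy']],[0,0,1]])
    if n!='wrist': return K,c['R'],c['t']
    s=s or r.sense(); T=np.eye(4);T[:3,:3]=s['orientation'];T[:3,3]=s['ee_pos']
    W=np.linalg.inv(T@c['hand_eye']); return K,W[:3,:3],W[:3,3]
def back(n,u,v,z,s=None):
    K,R,t=cam(n,s); d=R.T@np.linalg.inv(K)@[u,v,1]; o=-R.T@t
    return o+d*(z-o[2])/d[2]
def proj(n,X,s=None):
    K,R,t=cam(n,s); p=K@(R@np.array(X)+t); return p[:2]/p[2]
E
python3 - <<'E'
from h import *
for nm,u,v,z in[("red",440,264,.103),("blue",481,253,.103),("mouth",298,238,.074),("capL",268,233,.062),("capR",329,244,.062)]: print(nm,back("top",u,v,z).round(4))
im=cv2.imread("pics/top0.png")
a=cv2.resize(im[215:275,250:350],(800,480),interpolation=cv2.INTER_CUBIC)
b=cv2.resize(im[225:295,405:505],None,fx=8,fy=8,interpolation=cv2.INTER_CUBIC)
cv2.imwrite("pics/z0.png",cv2.resize(np.vstack([a,b]),(436,566)) if 0 else cv2.resize(np.hstack([a[:, 200:600],b[:480,150:550]]),(800,480)))
E
```

```text
red [ 0.5042 -0.138   0.103 ]
blue [ 0.5277 -0.224   0.103 ]
mouth [0.5611 0.1605 0.074 ]
capL [0.5734 0.2274 0.062 ]
capR [0.5498 0.0932 0.062 ]
```

View pics/z0.png

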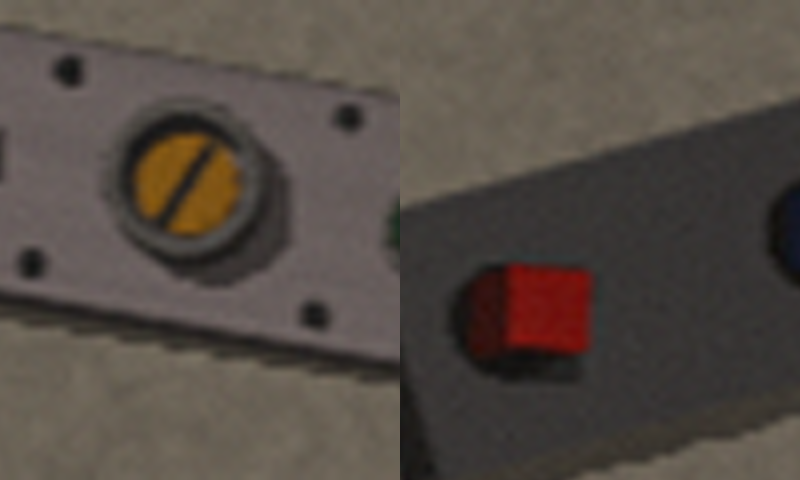

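Request:
servo_tool(
  targets="-1 0.02 -0.017 0 0 0 0;-1 0.04 -0.0335 0 0 0 0;-1 0.0455 -0.038 0 0 0 0;-1 0.0455 -0.038 0 0 0 0;-1 0.0455 -0.038 0 0 0 0;-1 0.0455 -0.038 0 0 0 0;-1 0.0455 -0.038 0 0 0 0;-1 0.045 -0.038 0 0 0 0;-1 0.04 -0.034 0 0 0 0;-1 0.025 -0.020 0 0 0 -5;-1 0 0 0 0 0 -10;-1 0 0 0 0 0 -10",
  newtons=40,
)

```text
time_s: 1.6
ee_pos: [0.5041, -0.1457, 0.1914]
orientation: [[0.641, 0.768, -0.001], [0.768, -0.641, -0.0], [-0.001, -0.0, -1.0]]
ft_force: [-0.6, 0.3, 0.4]
width: 0.0854
```

Request:
servo_tool(
  targets="-1 0 0 0 0 0 -10;-1 0 0 0 0 0 -10;-1 0 0 0 0 0 -10;-1 0 0 0 0 0 -6;-1 0 0 0 0 0 0;-1 0 0 0 0 0 0",
)

```text
time_s: 2.35
ee_pos: [0.5041, -0.1458, 0.1916]
orientation: [[0.077, 0.997, -0.0], [0.997, -0.077, -0.0], [-0.0, -0.0, -1.0]]
ft_force: [-0.3, -0.7, 0.2]
width: 0.0852
```

```bash
cat >> h.py <<'E'
def yaw(s): return np.degrees(np.arctan2(s['orientation'][1,0],s['orientation'][0,0]))
def st():
    s=r.sense(); print(s['time_s'],s['ee_pos'].round(4),'yaw',yaw(s).round(2),'tilt',s['orientation'][:2,2].round(4),'F',s['ft_force'].round(2),'M',s['ft_torque'].round(3),'w',round(s['width'],4),'q',s['joints'].round(2)); return s
def togo(p,yw,s=None):
    s=s or r.sense(); print('d_tool',(s['orientation'].T@(np.array(p)-s['ee_pos'])).round(4),'wz',round(yaw(s)-yw,2))
E
python3 - <<'E'
from h import *
s=st(); cv2.imwrite("pics/w1.png",r.read_camera("wrist")[:,:,::-1])
print(proj("wrist",back("top",442.2,263.5,.103),s),back("top",442.2,263.5,.103))
E
```

```text
2.35 [ 0.5041 -0.1458  0.1916] yaw 85.6 tilt [-0.0004 -0.0002] F [-0.27 -0.74  0.15] M [-0.016 -0.006  0.014] w 0.0852 q [ 0.59  0.26 -0.46  1.87  0.13  1.04 -0.  ]
[320.81645417 228.12748388] [ 0.50529007 -0.14260909  0.103     ]
```

View pics/w1.png

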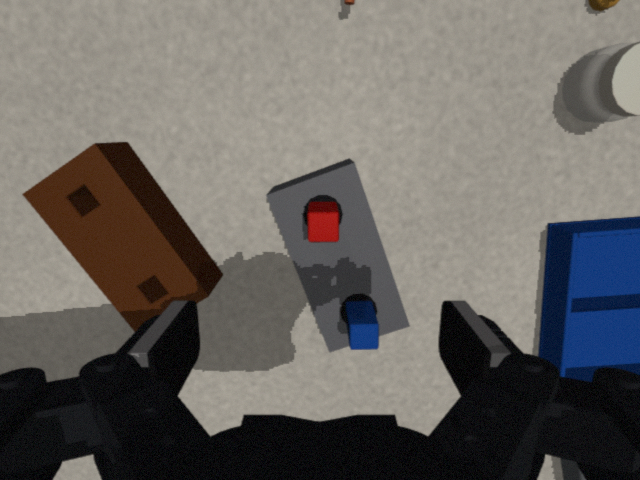

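The wrist view shows the red driver's top face near (323,227) and the blue one near (362,330). The handle edges lie almost along the image axes. I'll measure the top face precisely.

```bash
python3 - <<'E'
from h import *
s=r.sense(); im=cv2.imread("pics/w1.png").astype(int)
R=im[...,2]; red=(R-im[...,1]>50); print(np.unique(R[190:260,290:350][red[190:260,290:350]]//10*10,return_counts=True))
for th in(150,190):
    m=(red&(R>th)).astype(np.uint8); m[:190]=0;m[260:]=0
    ct=max(cv2.findContours(m,0,2)[0],key=cv2.contourArea); q=cv2.minAreaRect(ct); print(th,q)
    b=np.array([back("wrist",u,v,.103,s)[:2] for u,v in cv2.boxPoints(q)]); print(b.round(4).tolist(),b.mean(0), [np.degrees(np.arctan2(*(b[i]-b[i-1])[::-1])).round(1) for i in range(4)],[np.linalg.norm(b[i]-b[i-1]).round(4) for i in range(4)])
E
```

```text
(array([ 50,  60,  70,  80,  90, 100, 110, 120, 130, 140, 150, 160]), array([  1,   5,  68, 183,  31,  12,  42,  46,  13,  88, 214, 506]))
150 ((323.0, 226.5), (27.0, 26.0), 90.0)
[[0.4988, -0.1313], [0.5165, -0.1326], [0.5153, -0.1517], [0.4972, -0.1503]] [ 0.50693981 -0.14148481] [np.float64(85.3), np.float64(-4.4), np.float64(-93.7), np.float64(175.6)] [np.float64(0.0191), np.float64(0.0178), np.float64(0.0191), np.float64(0.0181)]Traceback (most recent call last):
  File "<stdin>", line 6, in <module>
ValueError: max() iterable argument is empty
```

Request:
servo_tool(
  targets="-1 0.0045 0.002 0.01 0 0 0;-1 0 0 0.025 0 0 0;-1 0 0 0.03 0 0 0;-1 0 0 0.03 0 0 0;-1 0 0 0.02 0 0 0;-1 0 0 0.010 0 0 0;-1 0 0 0.002 0 0 0;-1 0 0 0 0 0 0;1 0 0 0 0 0 0;1 0 0 0 0 0 0;1 0 0 0 0 0 0;1 0 0 0 0 0 0",
  newtons=60,
)

```text
time_s: 3.9
ee_pos: [0.5067, -0.141, 0.065]
orientation: [[0.075, 0.997, 0.0], [0.997, -0.075, -0.0], [-0.0, 0.0, -1.0]]
ft_force: [-0.2, -0.6, -0.6]
width: 0.0122
```

Request:
servo_tool(
  targets="1 0 0 0 0 0 0;1 0 0 0 0 0 0;1 0 0 0 0 0 0",
)

```text
time_s: 4.28
ee_pos: [0.5066, -0.1409, 0.0648]
orientation: [[0.075, 0.997, 0.0], [0.997, -0.075, -0.0], [-0.0, 0.0, -1.0]]
ft_force: [0.4, -0.2, 0.3]
width: -0.0001
```

```bash
python3 -c "
from h import *
st()"
```

```text
4.275 [ 0.5066 -0.1409  0.0648] yaw 85.68 tilt [ 0. -0.] F [ 0.44 -0.17  0.31] M [-0.01   0.003 -0.033] w -0.0001 q [ 0.53  0.42 -0.42  1.99  0.24  0.78 -0.11]
```

```bash
python3 - <<'E'
from h import *
w=r.read_camera("wrist")[:,:,::-1]; a=r.read_camera("scene")[:,:,::-1]
a=cv2.resize(a[150:330,50:290],(640,480),interpolation=cv2.INTER_CUBIC)
cv2.imwrite("pics/w2.png",cv2.resize(np.hstack([w,a]),(800,300)))
s=r.sense(); print(proj("wrist",[.5065,-.1415,.103],s))
print(back("scene",157,224,.103))
E
```

```text
[319.5618678  313.37678772]
[ 0.50715534 -0.13833345  0.103     ]
```

View pics/w2.png

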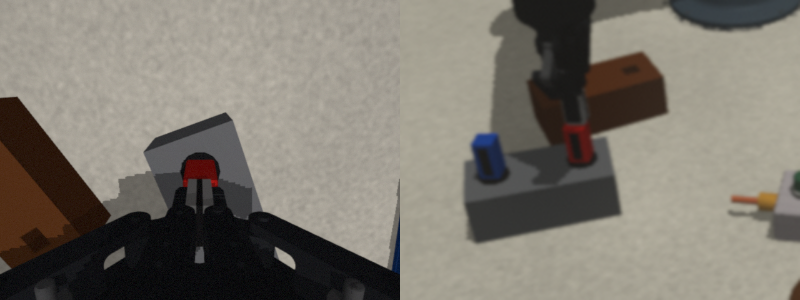

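```bash
python3 - <<'E'
from h import *
s=r.sense()
for n in("wrist","scene"):
  for nm,X in[("tcp",s['ee_pos']),("tcp+40up",s['ee_pos']+[0,0,.04])]+[(f"c{z}{d}",[.5065,-.1415+d,z]) for z in(.059,.103) for d in(-.011,.011)]: print(n,nm,proj(n,X,s).round(0))
w=r.read_camera("wrist")[:,:,::-1]; a=r.read_camera("scene")[:,:,::-1]
a=cv2.resize(a[200:260,125:190],(400,369),interpolation=cv2.INTER_CUBIC)
w=cv2.resize(w[220:400,222:417],(400,369),interpolation=cv2.INTER_CUBIC)
cv2.imwrite("pics/w3.png",np.hstack([w,a]))
E
```

```text
wrist tcp [320. 277.]
wrist tcp+40up [320. 314.]
wrist c0.059-0.011 [321. 295.]
wrist c0.0590.011 [318. 253.]
wrist c0.103-0.011 [322. 339.]
wrist c0.1030.011 [317. 287.]
scene tcp [159. 242.]
scene tcp+40up [155. 223.]
scene c0.059-0.011 [153. 244.]
scene c0.0590.011 [165. 244.]
scene c0.103-0.011 [149. 224.]
scene c0.1030.011 [162. 224.]
```

View pics/w3.png

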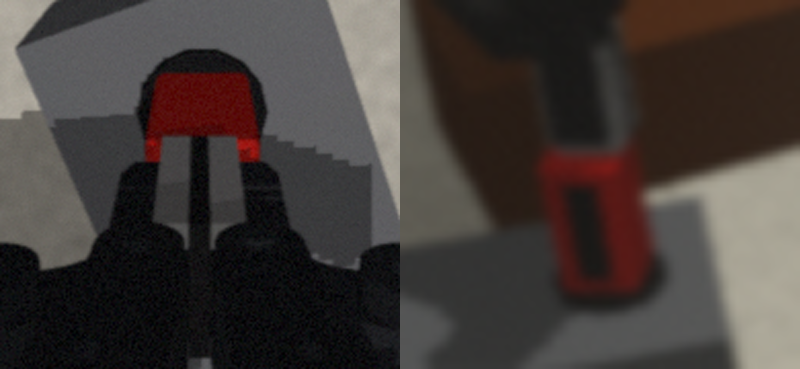

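The camera evidence is consistent: the real fingertips end about 38–40 mm behind the reported TCP, in both the wrist hover picture and the scene view. The fingers therefore closed just above the handle, and nothing moved. I'll reopen, go down another 39 mm and grip.

Request:
servo_tool(
  targets="-1 0 0 0 0 0 0;-1 0 0 0 0 0 0;-1 0 0 0 0 0 0;-1 0 0 0 0 0 0;-1 0 0 0 0 0 0;-1 0 0 0 0 0 0;-1 0 0 0.012 0 0 0;-1 0 0 0.015 0 0 0;-1 0 0 0.010 0 0 0;-1 0 0 0.003 0 0 0;-1 0 0 0 0 0 0",
)

```text
time_s: 5.85
ee_pos: [0.5065, -0.1408, 0.0245]
orientation: [[0.075, 0.997, -0.0], [0.997, -0.075, 0.0], [0.0, -0.0, -1.0]]
ft_force: [-0.1, 0.3, 0.6]
width: 0.0854
```

Request:
servo_tool(
  targets="1 0 0 0 0 0 0;1 0 0 0 0 0 0;1 0 0 0 0 0 0;1 0 0 0 0 0 0;1 0 0 0 0 0 0;1 0 0 0 0 0 0",
)

```text
time_s: 6.6
ee_pos: [0.5069, -0.141, 0.0251]
orientation: [[0.075, 0.997, 0.001], [0.997, -0.075, -0.0], [-0.0, 0.001, -1.0]]
ft_force: [-0.9, -0.4, 4.2]
width: 0.0212
```

```bash
python3 - <<'E'
from h import *
st()
w=r.read_camera("wrist")[:,:,::-1]; a=r.read_camera("scene")[:,:,::-1]
a=cv2.resize(a[200:260,125:190],(400,369),interpolation=cv2.INTER_CUBIC)
w=cv2.resize(w[220:400,222:417],(400,369),interpolation=cv2.INTER_CUBIC)
cv2.imwrite("pics/w4.png",np.hstack([w,a]))
E
```

```text
6.6 [ 0.5069 -0.141   0.0251] yaw 85.68 tilt [ 0.0006 -0.0003] F [-0.92 -0.41  4.22] M [-0.017  0.139 -0.02 ] w 0.0212 q [ 0.51  0.48 -0.4   2.02  0.28  0.7  -0.14]
```

View pics/w4.png

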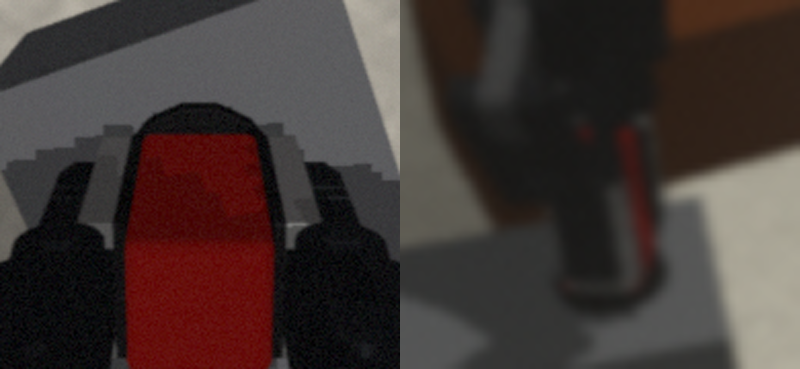

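Request:
servo_tool(
  targets="1 0 0 -0.004 0 0 0;1 0 0 -0.01 0 0 0;1 0 0 -0.02 0 0 0;1 0 0 -0.025 0 0 0;1 0 0 -0.025 0 0 0;1 0 0 -0.025 0 0 0;1 0 0 -0.022 0 0 0;1 0 0 -0.014 0 0 0;1 0 0 -0.005 0 0 0;1 0 0 0 0 0 0",
)

```text
time_s: 7.95
ee_pos: [0.5064, -0.1409, 0.1746]
orientation: [[0.075, 0.997, -0.0], [0.997, -0.075, 0.0], [-0.0, -0.0, -1.0]]
ft_force: [-0.5, 0.9, -1.6]
width: 0.0209
```

```bash
python3 - <<'E'
from h import *
s=st(); p=s['ee_pos']
a=r.read_camera("scene")[:,:,::-1]
u,v=proj("scene",p+[0,0,-.015]).astype(int); print(u,v)
a=cv2.resize(a[v-50:v+25,u-37:u+38],(600,600),interpolation=cv2.INTER_CUBIC)
cv2.imwrite("pics/s5.png",a)
E
```

```text
7.95 [ 0.5064 -0.1409  0.1746] yaw 85.68 tilt [-0.0004  0.    ] F [-0.49  0.89 -1.59] M [-0.014 -0.021 -0.042] w 0.0209 q [ 0.58  0.28 -0.46  1.89  0.15  1.01 -0.03]
150 195
```

View pics/s5.png

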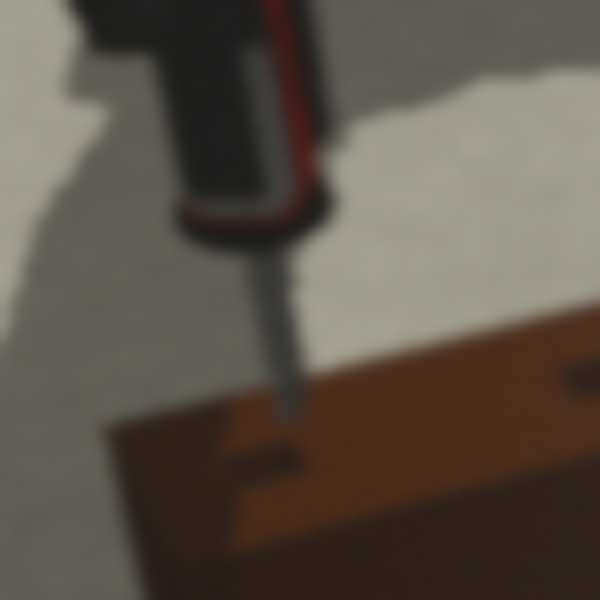

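The blade appears edge-on (tip near crop (292,420)), so its width lies along world x, which is the tool's y axis. Next I'll hover beside the manifold with the screw in the wrist view.

Request:
servo_tool(
  targets="1 0.012 0.001 0 0 0 0;1 0.03 0.001 0 0 0 0;1 0.042 0.001 0 0 0 0;1 0.046 0.002 0 0 0 0;1 0.046 0.002 0 0 0 0;1 0.042 0.001 0 0 0 0;1 0.03 0.001 0 0 0 0;1 0.012 0 0 0 0 3.7;1 0 0 0.012 0 0 8;1 0 0 0.02 0 0 9;1 0 0 0.01 0 0 6;1 0 0 0.003 0 0 0",
)

```text
time_s: 9.5
ee_pos: [0.5341, 0.1185, 0.1287]
orientation: [[0.513, 0.858, -0.002], [0.858, -0.513, -0.0], [-0.001, -0.002, -1.0]]
ft_force: [-0.1, 0.3, -1.2]
width: 0.0214
```

Request:
servo_tool(
  targets="1 0 0 0 0 0 0;1 0 0 0 0 0 0",
)

```text
time_s: 9.75
ee_pos: [0.5354, 0.1181, 0.1302]
orientation: [[0.514, 0.858, 0.001], [0.858, -0.514, 0.0], [0.001, 0.001, -1.0]]
ft_force: [0.2, 0.7, -0.8]
width: 0.0213
```

```bash
python3 - <<'E'
from h import *
s=st(); im=r.read_camera("wrist")[:,:,::-1]; cv2.imwrite("pics/w6.png",im)
u,v=proj("wrist",[.561,.1605,.074],s).astype(int); print(u,v)
u0,v0=max(u-80,0),max(v-60,0); print(u0,v0)
cv2.imwrite("pics/w6c.png",cv2.resize(im[v0:v0+120,u0:u0+160],(800,600),interpolation=cv2.INTER_CUBIC))
E
```

```text
9.75 [0.5354 0.1181 0.1302] yaw 59.04 tilt [0.0008 0.0003] F [ 0.2   0.67 -0.83] M [-0.015 -0.029 -0.029] w 0.0213 q [ 0.08  0.37 -0.47  1.88  0.2   0.94 -1.02]
320 163
240 103
```

View pics/w6c.png

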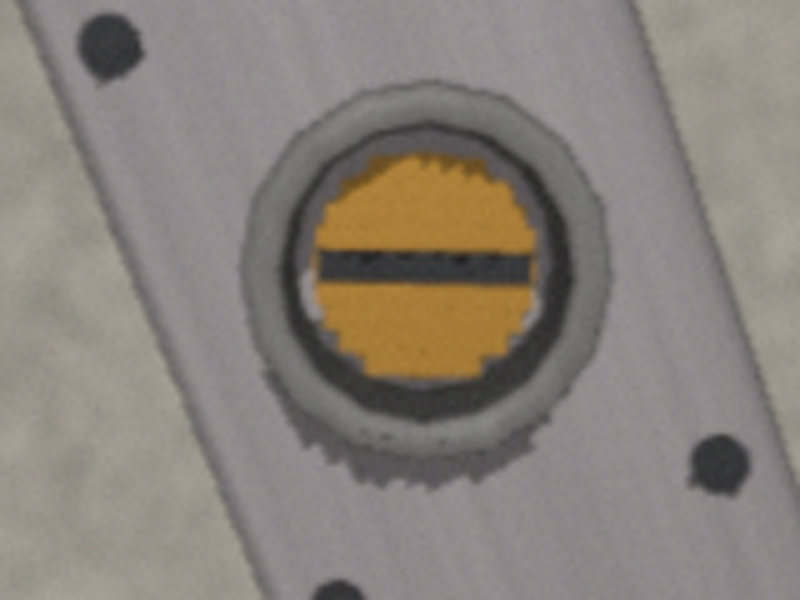

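```bash
python3 - <<'E'
from h import *
s=r.sense()
print(back("wrist",324.9,156.7,.074,s))
for z in(.074,.06,.054,.05): print(z,back("wrist",324.8,156.4,z,s).round(4))
m=back("wrist",324.9,156.7,.074,s); togo([m[0],m[1],.13],59,s)
E
```

```text
[0.56508612 0.16228362 0.074     ]
0.074 [0.5651 0.1625 0.074 ]
0.06 [0.5649 0.1617 0.06  ]
0.054 [0.5648 0.1613 0.054 ]
0.05 [0.5647 0.1611 0.05  ]
d_tool [0.0533 0.0026 0.0003] wz 0.02
```

Request:
servo_tool(
  targets="1 0.01 0 0 0 0 0;1 0.025 0.001 0 0 0 0;1 0.033 0.001 0 0 0 0;1 0.025 0.001 0 0 0 0;1 0.01 0 0 0 0 -5;1 0 0 0 0 0 -10;1 0 0 0 0 0 -10;1 0 0 0 0 0 -10;1 0 0 0 0 0 -10;1 0 0 0 0 0 -10;1 0 0 0 0 0 -10;1 0 0 0 0 0 -10",
)

```text
time_s: 11.3
ee_pos: [0.5912, 0.205, 0.13]
orientation: [[-0.699, 0.716, 0.001], [0.716, 0.699, 0.001], [0.0, 0.001, -1.0]]
ft_force: [-0.4, 0.3, 0.1]
width: 0.0213
```

Request:
servo_tool(
  targets="1 0 0 0 0 0 -10;1 0 0 0 0 0 -10;1 0 0 0 0 0 -10;1 0 0 0 0 0 -10;1 0 0 0 0 0 -10;1 0 0 0 0 0 -10;1 0 0 0 0 0 -10;1 0 0 0 0 0 -10;1 0 0 0 0 0 -10;1 0 0 0 0 0 -10;1 0 0 0 0 0 -5;1 0 0 0 0 0 0",
)

```text
time_s: 12.8
ee_pos: [0.5912, 0.2047, 0.1297]
orientation: [[-0.517, -0.856, -0.0], [-0.856, 0.517, 0.001], [-0.001, 0.001, -1.0]]
ft_force: [-1.3, -0.2, -1.8]
width: 0.0216
```

Request:
servo_tool(
  targets="1 0 0 0 0 0 0;1 0 0 0 0 0 0",
)

```text
time_s: 13.05
ee_pos: [0.5909, 0.2045, 0.1299]
orientation: [[-0.516, -0.857, 0.0], [-0.857, 0.516, -0.0], [-0.0, -0.0, -1.0]]
ft_force: [-0.2, 0.7, -0.7]
width: 0.0211
```

```bash
python3 - <<'E'
from h import *
s=st(); im=r.read_camera("wrist")[:,:,::-1]; cv2.imwrite("pics/w7.png",im)
u,v=proj("wrist",[.565,.162,.074],s).astype(int); print(u,v)
u0,v0=u-80,max(v-60,0); print(u0,v0)
c=im[v0:v0+120,u0:u0+160]
cv2.imwrite("pics/w7c.png",cv2.resize(c,(800,600),interpolation=cv2.INTER_CUBIC))
def meas(f):
    im=cv2.imread(f).astype(int); b=((im[...,2]-im[...,0]>60)&(im[...,1]>90)).astype(np.uint8)
    b[:90]=0;b[230:]=0;b[:,:260]=0;b[:,390:]=0
    n,l,stt,c=cv2.connectedComponentsWithStats(b); 
    for i in range(1,n):
        if stt[i,4]>150: print(f,stt[i],c[i].round(2))
meas("pics/w6.png");meas("pics/w7.png")
E
```

```text
13.05 [0.5909 0.2045 0.1299] yaw -121.06 tilt [ 0.0004 -0.0002] F [-0.16  0.7  -0.69] M [-0.057  0.019 -0.   ] w 0.0211 q [ 0.35  0.75 -1.17  1.68  0.73  1.22  1.6 ]
317 158
237 98
pics/w6.png [303 134  44  20 617] [324.87 145.  ]
pics/w6.png [303 159  43  20 636] [324.29 167.51]
```

View pics/w7c.png

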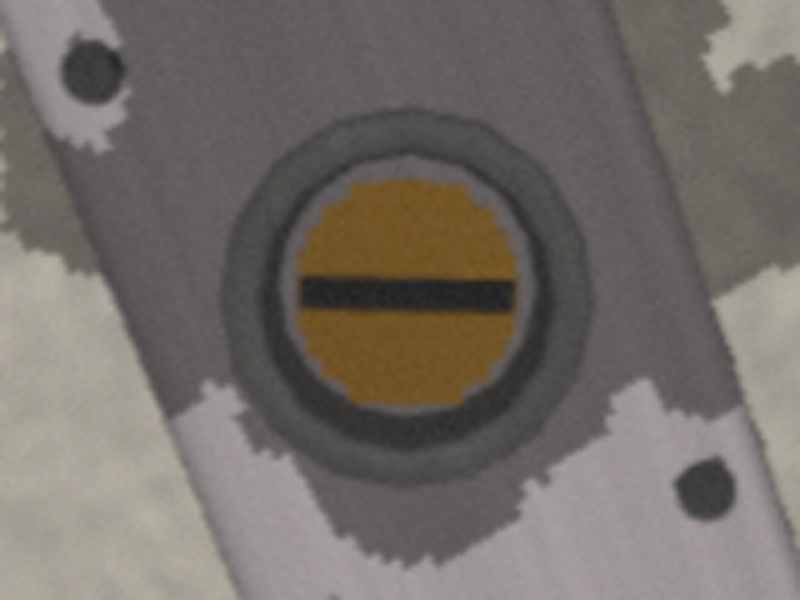

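```bash
python3 - <<'E'
from h import *
s=r.sense()
m=back("wrist",318.3,157.4,.074,s);print(m)
for z in(.06,.055): 
    q=back("wrist",318.6,156.8,z,s); print(z,q.round(4)); togo([q[0],q[1],.13],-121.06,s)
togo([m[0],m[1],.13],-121.06,s)
E
```

```text
[0.56428336 0.16160329 0.074     ]
0.06 [0.5644 0.1621 0.06  ]
d_tool [ 0.05    0.0008 -0.0001] wz 0.01
0.055 [0.5645 0.1623 0.055 ]
d_tool [ 0.0497  0.0008 -0.0001] wz 0.01
d_tool [ 0.0504  0.0006 -0.0001] wz 0.01
```

Request:
servo_tool(
  targets="1 0.01 0.0004 0 0 0 0;1 0.02 0.0004 0 0 0 0;1 0.015 0 0 0 0 0;1 0.0053 0 0 0 0 0.5;1 0 0 0.008 0 0 0;1 0 0 0.014 0 0 0;1 0 0 0.012 0 0 0;1 0 0 0.006 0 0 0;1 0 0 0.003 0 0 0;1 0 0 0.003 0 0 0;1 0 0 0.002 0 0 0;1 0 0 0 0 0 0",
)

```text
time_s: 14.6
ee_pos: [0.5642, 0.1617, 0.0819]
orientation: [[-0.523, -0.852, 0.0], [-0.852, 0.523, -0.0], [-0.0, -0.0, -1.0]]
ft_force: [1.1, -0.3, -0.4]
width: 0.0214
```

Request:
servo_tool(
  targets="1 0 0 0.001 0 0 0;1 0 0 0.001 0 0 0;1 0 0 0.001 0 0 0;1 0 0 0 0 0 0",
)

```text
time_s: 15.1
ee_pos: [0.5641, 0.1617, 0.0787]
orientation: [[-0.523, -0.852, -0.0], [-0.852, 0.523, -0.0], [0.0, -0.0, -1.0]]
ft_force: [0.5, -0.0, -1.4]
width: 0.0214
```

```bash
python3 -c "
from h import *
st(); togo([.5646,.1620,.08],-121.5)"
```

```text
15.1 [0.5641 0.1617 0.0787] yaw -121.52 tilt [-0.0001 -0.0001] F [ 0.48 -0.02 -1.37] M [0.015 0.027 0.047] w 0.0214 q [ 0.43  0.75 -1.16  1.82  0.78  1.11  1.58]
d_tool [-0.0005 -0.0002 -0.0013] wz -0.02
```

Request:
servo_tool(
  targets="1 0 0 0.001 0 0 0;1 0 0 0.001 0 0 0;1 0 0 0.001 0 0 0;1 0 0 0.001 0 0 0;1 0 0 0 0 0 0",
)

```text
time_s: 15.72
ee_pos: [0.5641, 0.1617, 0.0747]
orientation: [[-0.523, -0.852, -0.0], [-0.852, 0.523, -0.0], [0.0, 0.0, -1.0]]
ft_force: [-0.1, 0.7, -1.0]
width: 0.0209
```

Request:
servo_tool(
  targets="1 0 0 0.001 0 0 0;1 0 0 0.001 0 0 0;1 0 0 0 0 0 0",
)

```text
time_s: 16.1
ee_pos: [0.5642, 0.1618, 0.0729]
orientation: [[-0.523, -0.853, 0.0], [-0.853, 0.523, -0.0], [-0.0, -0.0, -1.0]]
ft_force: [-1.0, 0.1, 0.7]
width: 0.0213
```

Request:
servo_tool(
  targets="1 0 0 0.001 0 0 0;1 0 0 0.001 0 0 0;1 0 0 0 0 0 0",
)

```text
time_s: 16.48
ee_pos: [0.5644, 0.162, 0.0725]
orientation: [[-0.523, -0.852, 0.001], [-0.852, 0.523, -0.001], [0.0, -0.001, -1.0]]
ft_force: [-2.6, -2.4, 10.8]
width: 0.0215
```

Request:
servo_tool(
  targets="1 0 0 -0.0006 0 0 0;1 0.0005 0 0 0 0 0;1 0.0005 0 0 0 0 0;1 0 0 0 0 0 0",
)

```text
time_s: 16.98
ee_pos: [0.5642, 0.1617, 0.0727]
orientation: [[-0.523, -0.853, 0.002], [-0.853, 0.523, 0.001], [-0.002, -0.001, -1.0]]
ft_force: [-0.9, 0.8, 6.1]
width: 0.0213
```

Request:
servo_tool(
  targets="1 -0.0005 0 0 0 0 0;1 -0.0005 0 0 0 0 0;1 -0.0005 0 0 0 0 0;1 -0.0005 0 0 0 0 0;1 0 0 0 0 0 0",
)

```text
time_s: 17.6
ee_pos: [0.5645, 0.1621, 0.0726]
orientation: [[-0.523, -0.852, -0.0], [-0.852, 0.523, -0.002], [0.002, -0.001, -1.0]]
ft_force: [-3.1, -2.7, 8.4]
width: 0.0214
```

```bash
python3 -c "
from h import *
s=st(); print(s['orientation'].T@s['ft_force']); togo([.5642,.1617,.08],-121.5)"
```

```text
17.6 [0.5645 0.1621 0.0726] yaw -121.53 tilt [-0.0001 -0.0022] F [-3.07 -2.71  8.39] M [-0.731  0.796 -0.021] w 0.0214 q [ 0.42  0.76 -1.15  1.82  0.78  1.1   1.58]
[ 3.92608881  1.19121932 -8.38113715]
d_tool [ 0.0005  0.     -0.0074] wz -0.03
```

Request:
servo_tool(
  targets="1 0.001 0 -0.0026 0 0 0;1 0.001 0 0 0 0 0;1 0.001 0 0 0 0 0;1 0 0 0 0 0 0",
)

```text
time_s: 18.1
ee_pos: [0.563, 0.1599, 0.0738]
orientation: [[-0.523, -0.852, -0.0], [-0.852, 0.523, -0.0], [0.0, 0.0, -1.0]]
ft_force: [0.5, -0.1, -0.8]
width: 0.0211
```

```bash
python3 -c "
from h import *
s=st(); print(s['orientation'].T@s['ft_force']); togo([.5642,.1617,.08],-121.5)"
```

```text
18.1 [0.563  0.1599 0.0738] yaw -121.52 tilt [-0.0003 -0.0001] F [ 0.46 -0.05 -0.78] M [0.054 0.026 0.069] w 0.0211 q [ 0.43  0.76 -1.15  1.82  0.78  1.1   1.58]
[-0.19672233 -0.42489937  0.78480289]
d_tool [-0.0022 -0.0001 -0.0062] wz -0.02
```

Request:
servo_tool(
  targets="1 -0.001 0 0 0 0 0;1 -0.001 0 0 0 0 0;1 -0.001 0 0 0 0 0;1 -0.001 0 0 0 0 0;1 0 0 0 0 0 0",
)

```text
time_s: 18.73
ee_pos: [0.5653, 0.1636, 0.074]
orientation: [[-0.523, -0.853, 0.0], [-0.853, 0.523, 0.0], [-0.0, -0.0, -1.0]]
ft_force: [0.4, 0.5, -1.1]
width: 0.0211
```

```bash
python3 -c "
from h import *
s=st(); print(s['orientation'].T@s['ft_force']); togo([.5642,.1617,.08],-121.5)"
```

```text
18.725 [0.5653 0.1636 0.074 ] yaw -121.51 tilt [0.0001 0.    ] F [ 0.39  0.49 -1.1 ] M [0.01  0.016 0.033] w 0.0211 q [ 0.42  0.76 -1.15  1.82  0.78  1.1   1.58]
[-0.62023635 -0.0772937   1.09506717]
d_tool [ 0.0021 -0.0001 -0.006 ] wz -0.01
```

Request:
servo_tool(
  targets="1 0 0 0.0012 0 0 0;1 0 0 0.0008 0 0 0;1 0.0004 0 0 0 0 0;1 0.0004 0 0 0 0 0;1 0.0004 0 0 0 0 0;1 0.0004 0 0 0 0 0;1 0.0004 0 0 0 0 0",
)

```text
time_s: 19.6
ee_pos: [0.5651, 0.1631, 0.0727]
orientation: [[-0.522, -0.853, 0.002], [-0.853, 0.522, 0.003], [-0.003, -0.001, -1.0]]
ft_force: [1.4, 3.8, 4.1]
width: 0.0215
```

```bash
python3 -c "
from h import *
s=st(); print(s['orientation'].T@s['ft_force']); togo([.5642,.1617,.08],-121.5)"
```

```text
19.6 [0.5651 0.1631 0.0727] yaw -121.5 tilt [0.0023 0.0027] F [1.38 3.85 4.07] M [ 0.862 -0.51  -0.011] w 0.0215 q [ 0.42  0.76 -1.15  1.82  0.78  1.1   1.58]
[-4.01476143  0.83110199 -4.06033015]
d_tool [ 0.0016  0.     -0.0073] wz 0.0
```

Request:
servo_tool(
  targets="1 0.0004 0 0 0 0 0;1 0.0004 0 0 0 0 0;1 0.0004 0 0 0 0 0",
)

```text
time_s: 19.98
ee_pos: [0.5644, 0.162, 0.0727]
orientation: [[-0.522, -0.853, 0.002], [-0.853, 0.522, 0.003], [-0.003, -0.001, -1.0]]
ft_force: [1.0, 3.4, 5.2]
width: 0.0215
```

```bash
python3 -c "
from h import *
s=st(); print(s['orientation'].T@s['ft_force']); togo([.5642,.1617,.08],-121.5)"
```

```text
19.975 [0.5644 0.162  0.0727] yaw -121.49 tilt [0.0022 0.0025] F [0.99 3.4  5.21] M [ 0.833 -0.435  0.008] w 0.0215 q [ 0.43  0.76 -1.15  1.82  0.78  1.1   1.58]
[-3.43141951  0.9295499  -5.20024029]
d_tool [ 0.0004  0.     -0.0073] wz 0.01
```

Request:
servo_tool(
  targets="1 0.0004 0 0 0 0 0;1 0.0004 0 0 0 0 0;1 0.0004 0 0 0 0 0",
)

```text
time_s: 20.35
ee_pos: [0.5638, 0.1609, 0.0727]
orientation: [[-0.522, -0.853, 0.002], [-0.853, 0.522, 0.002], [-0.003, -0.001, -1.0]]
ft_force: [2.3, 3.0, 4.3]
width: 0.0217
```

```bash
python3 -c "
from h import *
s=st(); print(s['orientation'].T@s['ft_force']); togo([.5642,.1617,.08],-121.5)"
```

```text
20.35 [0.5638 0.1609 0.0727] yaw -121.5 tilt [0.0023 0.0024] F [2.26 3.   4.27] M [ 0.911 -0.533 -0.005] w 0.0217 q [ 0.43  0.76 -1.15  1.82  0.78  1.1   1.58]
[-3.75570912 -0.36130998 -4.25632115]
d_tool [-0.0009  0.0001 -0.0073] wz 0.0
```

Request:
servo_tool(
  targets="1 0.0004 0 0 0 0 0;1 0.0004 0 0 0 0 0;1 0.0004 0 0 0 0 0",
)

```text
time_s: 20.72
ee_pos: [0.562, 0.1582, 0.0718]
orientation: [[-0.523, -0.853, -0.001], [-0.853, 0.523, -0.001], [0.001, -0.0, -1.0]]
ft_force: [1.2, -0.0, -0.5]
width: 0.0212
```

```bash
python3 -c "
from h import *
s=st(); print(s['orientation'].T@s['ft_force']); togo([.5642,.1617,.08],-121.5)
a=r.read_camera('wrist')[:,:,::-1]; cv2.imwrite('pics/w8.png',a)"
```

```text
20.725 [0.562  0.1582 0.0718] yaw -121.51 tilt [-0.0006 -0.001 ] F [ 1.25 -0.02 -0.5 ] M [ 0.007 -0.012  0.009] w 0.0212 q [ 0.43  0.76 -1.15  1.83  0.78  1.1   1.58]
[-0.63452922 -1.07304223  0.49993323]
d_tool [-0.0041 -0.     -0.0082] wz -0.01
```

View pics/w8.png

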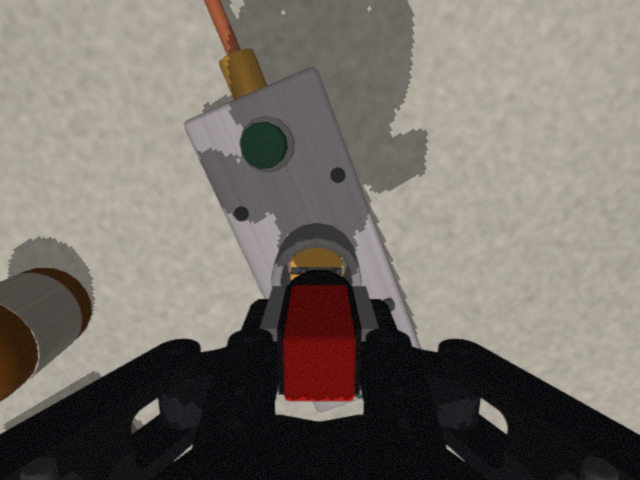

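```bash
python3 - <<'E'
from h import *
s=r.sense()
R=s['orientation'];p=s['ee_pos']
print('screw head,floor',proj("wrist",[.5646,.1620,.0575],s),proj("wrist",[.5646,.1620,.055],s))
for z in(.0,.015): print('axis',z,proj("wrist",p+R[:,2]*z,s))
for x in(.016,):print('collar edge top/under',[proj("wrist",p+R@np.array([x,0,.015-h]),s).round(1) for h in(.049,.045)], 'handle bottom edge',proj("wrist",p+R@np.array([.011,0,.015-.049]),s),'handle top edges',[proj("wrist",p+R@np.array([x,0,.015-.093]),s).round(0) for x in(.011,-.011)])
im=cv2.imread("pics/w8.png")
for c in range(288,350,6): print(c,im[250:292:2,c,2].tolist())
E
```

```text
screw head,floor [316.37983724 272.59951243] [316.40470848 270.98638416]
axis 0.0 [316.80343924 272.00063729]
axis 0.015 [316.93931914 262.18949077]
collar edge top/under [array([316.3, 262.5]), array([316.4, 259.3])] handle bottom edge [316.35602093 274.67976148] handle top edges [array([315., 328.]), array([316., 395.])]
288 [79, 82, 80, 80, 77, 78, 92, 102, 98, 95, 89, 70, 56, 54, 54, 57, 55, 38, 8, 8, 14]
294 [79, 80, 76, 89, 108, 117, 148, 191, 176, 66, 71, 65, 129, 181, 74, 19, 12, 16, 63, 75, 72]
300 [82, 107, 108, 109, 110, 109, 106, 112, 98, 46, 49, 38, 47, 9, 12, 2, 13, 23, 73, 77, 76]
306 [111, 112, 111, 109, 110, 110, 110, 111, 102, 40, 41, 17, 9, 17, 19, 5, 8, 22, 72, 73, 76]
312 [110, 112, 110, 111, 109, 110, 106, 110, 102, 57, 17, 0, 2, 14, 23, 16, 18, 19, 75, 74, 75]
318 [110, 115, 111, 106, 107, 110, 110, 108, 101, 54, 24, 18, 15, 10, 5, 15, 16, 24, 72, 76, 71]
324 [114, 115, 112, 112, 112, 113, 107, 112, 102, 55, 19, 17, 17, 5, 15, 10, 17, 27, 73, 76, 74]
330 [91, 108, 113, 109, 110, 112, 111, 110, 104, 51, 42, 8, 10, 12, 20, 7, 13, 25, 76, 74, 72]
336 [79, 80, 100, 108, 111, 110, 108, 112, 102, 42, 43, 56, 17, 3, 10, 19, 14, 30, 74, 74, 73]
342 [82, 80, 77, 77, 111, 99, 95, 112, 173, 138, 134, 137, 115, 70, 11, 10, 11, 20, 69, 75, 76]
348 [62, 79, 79, 82, 82, 80, 77, 78, 69, 53, 52, 56, 52, 53, 49, 50, 29, 17, 10, 18, 14]
```

Request:
servo_tool(
  targets="1 0 0 0.001 0 0 0;1 0 0 0.0007 0 0 0;1 0 0 0.0006 0 0 0;1 0 0 0 0 0 0",
)

```text
time_s: 21.28
ee_pos: [0.5619, 0.1581, 0.0701]
orientation: [[-0.523, -0.852, -0.001], [-0.852, 0.523, -0.002], [0.002, -0.0, -1.0]]
ft_force: [-0.6, -0.4, 7.5]
width: 0.0213
```

```bash
python3 -c "
from h import *
s=st(); print(s['orientation'].T@s['ft_force'],s['orientation'].T@s['ft_torque']); togo([.5642,.1617,.08],-121.5)"
```

```text
21.275 [0.5619 0.1581 0.0701] yaw -121.53 tilt [-0.0008 -0.0018] F [-0.63 -0.37  7.51] M [-0.103  0.245  0.005] w 0.0213 q [ 0.43  0.76 -1.15  1.83  0.79  1.1   1.58]
[ 0.65689336  0.3420281  -7.50752951] [-0.15496514  0.21586795 -0.00550998]
d_tool [-0.0043 -0.0001 -0.0099] wz -0.03
```

Request:
servo_tool(
  targets="1 0 0.0004 0.0001 0 0 5;1 0 0.0004 0.0001 0 0 5;1 0 0.0004 0.0001 0 0 5;1 0 0.0004 0.0001 0 0 5;1 0 0.0004 0.0001 0 0 5",
)

```text
time_s: 21.9
ee_pos: [0.5616, 0.1596, 0.0699]
orientation: [[-0.836, -0.549, 0.002], [-0.549, 0.836, -0.001], [-0.001, -0.002, -1.0]]
ft_force: [1.2, -0.9, 5.7]
width: 0.0209
```

```bash
python3 -c "
from h import *
s=st(); print(s['orientation'].T@s['ft_force'],s['orientation'].T@s['ft_torque']); togo([.5646,.1620,.08],-121.5)"
```

```text
21.9 [0.5616 0.1596 0.0699] yaw -146.69 tilt [ 0.0016 -0.0009] F [ 1.24 -0.86  5.66] M [-0.01  -0.313  0.07 ] w 0.0209 q [ 0.38  0.7  -1.05  1.83  0.71  1.04  1.19]
[-0.5694181  -1.40380302 -5.65734674] [ 0.18060767 -0.25593915 -0.06983273]
d_tool [-0.0039  0.0003 -0.0101] wz -25.19
```

Request:
servo_tool(
  targets="1 0 0.0004 0.00015 0 0 5;1 0 0.0004 0.00013 0 0 5;1 0 0.0004 0.00013 0 0 5;1 0 0.0004 0.00013 0 0 5;1 0 0.0004 0.00013 0 0 5",
)

```text
time_s: 22.52
ee_pos: [0.5614, 0.1612, 0.0693]
orientation: [[-0.99, -0.144, 0.003], [-0.144, 0.99, -0.001], [-0.002, -0.001, -1.0]]
ft_force: [2.1, 0.3, 5.2]
width: 0.0214
```

```bash
python3 -c "
from h import *
s=st(); print(s['orientation'].T@s['ft_force'],s['orientation'].T@s['ft_torque']); togo([.5646,.1620,.08],-121.5)"
```

```text
22.525 [0.5614 0.1612 0.0693] yaw -171.7 tilt [ 0.0026 -0.001 ] F [2.08 0.33 5.15] M [-0.02  -0.595  0.055] w 0.0214 q [ 0.33  0.65 -0.96  1.84  0.64  0.99  0.81]
[-2.12025592  0.01678769 -5.14563093] [ 0.1055668  -0.58645675 -0.05427713]
d_tool [-0.0033  0.0003 -0.0107] wz -50.2
```

Request:
servo_tool(
  targets="1 0 0.0004 0.00015 0 0 5;1 0 0.0004 0.00013 0 0 5;1 0 0.0004 0.00013 0 0 5;1 0 0.0004 0.00013 0 0 5",
)

```text
time_s: 23.02
ee_pos: [0.5618, 0.1624, 0.0688]
orientation: [[-0.979, 0.203, 0.003], [0.203, 0.979, -0.001], [-0.003, -0.001, -1.0]]
ft_force: [3.4, -0.1, 4.9]
width: 0.0214
```

```bash
python3 -c "
from h import *
s=st(); print(s['orientation'].T@s['ft_force'],s['orientation'].T@s['ft_torque']); togo([.5646,.1620,.08],-121.5)"
```

```text
23.025 [0.5618 0.1624 0.0688] yaw 168.28 tilt [ 0.0032 -0.0014] F [ 3.41 -0.06  4.91] M [-0.202 -0.816  0.107] w 0.0214 q [ 0.27  0.62 -0.87  1.84  0.58  0.96  0.51]
[-3.36682058  0.63153485 -4.89548305] [ 0.03217236 -0.83991217 -0.10613171]
d_tool [-0.0029  0.0002 -0.0112] wz 289.78
```

Request:
servo_tool(
  targets="1 -0.0003 0.0002 0.00015 0 0 2.5;1 -0.0003 0.0002 0.0001 0 0 2.5",
)

```text
time_s: 23.28
ee_pos: [0.5621, 0.1626, 0.0686]
orientation: [[-0.958, 0.286, 0.002], [0.286, 0.958, -0.002], [-0.003, -0.001, -1.0]]
ft_force: [1.2, -0.9, 6.6]
width: 0.0213
```

```bash
python3 -c "
from h import *
s=st(); print(s['orientation'].T@s['ft_force'],s['orientation'].T@s['ft_torque']); togo([.5646,.1620,.08],-121.5)"
```

```text
23.275 [0.5621 0.1626 0.0686] yaw 163.38 tilt [ 0.0024 -0.0017] F [ 1.2  -0.92  6.63] M [-0.296 -0.477  0.033] w 0.0213 q [ 0.26  0.61 -0.85  1.84  0.56  0.95  0.44]
[-1.42820718 -0.54851144 -6.62168827] [ 0.14751501 -0.54177145 -0.0331877 ]
d_tool [-0.0026  0.0001 -0.0114] wz 284.88
```

Request:
servo_tool(
  targets="1 -0.0001 0.00015 0.00015 0 0 2;1 0 0.00015 0.0001 0 0 2",
)

```text
time_s: 23.52
ee_pos: [0.5622, 0.1628, 0.0685]
orientation: [[-0.936, 0.352, 0.002], [0.352, 0.936, -0.002], [-0.003, -0.001, -1.0]]
ft_force: [2.4, -1.6, 8.1]
width: 0.0214
```

```bash
python3 -c "
from h import *
s=st(); print(s['orientation'].T@s['ft_force'],s['orientation'].T@s['ft_torque']); togo([.5646,.1620,.08],-121.5)"
```

```text
23.525 [0.5622 0.1628 0.0685] yaw 159.4 tilt [ 0.0024 -0.0018] F [ 2.39 -1.55  8.15] M [-0.402 -0.467  0.011] w 0.0214 q [ 0.25  0.61 -0.84  1.84  0.55  0.95  0.38]
[-2.80582688 -0.61770894 -8.13856338] [ 0.21199817 -0.57911677 -0.01128006]
d_tool [-0.0025  0.     -0.0115] wz 280.9
```

Request:
servo_tool(
  targets="1 -0.0001 0.0002 0.00003 0 0 2.5;1 -0.0001 0.0002 0.00005 0 0 2.5;1 0 0 0 0 0 0",
)

```text
time_s: 23.9
ee_pos: [0.5624, 0.1631, 0.0683]
orientation: [[-0.902, 0.431, 0.002], [0.431, 0.902, -0.002], [-0.003, -0.001, -1.0]]
ft_force: [1.3, -1.6, 7.1]
width: 0.0219
```

```bash
python3 -c "
from h import *
s=st(); print(s['orientation'].T@s['ft_force'],s['orientation'].T@s['ft_torque']); togo([.5646,.1620,.08],-121.5)"
```

```text
23.9 [0.5624 0.1631 0.0683] yaw 154.45 tilt [ 0.0022 -0.002 ] F [ 1.26 -1.56  7.12] M [-0.326 -0.402  0.011] w 0.0219 q [ 0.24  0.6  -0.82  1.84  0.54  0.94  0.3 ]
[-1.82597736 -0.87108254 -7.1172714 ] [ 0.12112821 -0.50333216 -0.01128623]
d_tool [-0.0025 -0.0001 -0.0117] wz 275.95
```

Request:
servo_tool(
  targets="1 -0.0001 0.0002 0.00003 0 0 2;1 0 0 0 0 0 0",
)

```text
time_s: 24.15
ee_pos: [0.5626, 0.1632, 0.0683]
orientation: [[-0.887, 0.463, 0.002], [0.463, 0.887, -0.002], [-0.003, -0.001, -1.0]]
ft_force: [2.1, -1.3, 7.8]
width: 0.0211
```

```bash
python3 -c "
from h import *
s=st(); print(s['orientation'].T@s['ft_force'],s['orientation'].T@s['ft_torque']); togo([.5646,.1620,.08],-121.5)"
```

```text
24.15 [0.5626 0.1632 0.0683] yaw 152.45 tilt [ 0.0021 -0.0021] F [ 2.1  -1.26  7.85] M [-0.377 -0.389  0.064] w 0.0211 q [ 0.23  0.6  -0.81  1.84  0.53  0.94  0.27]
[-2.46407686 -0.15421235 -7.84191012] [ 0.15413145 -0.51950218 -0.06426223]
d_tool [-0.0024 -0.0001 -0.0117] wz 273.95
```

Request:
servo_tool(
  targets="1 -0.0001 0.0001 0.00003 0 0 1.5;1 0 0 0 0 0 0",
)

```text
time_s: 24.4
ee_pos: [0.5627, 0.1632, 0.0683]
orientation: [[-0.874, 0.486, 0.002], [0.486, 0.874, -0.002], [-0.003, -0.001, -1.0]]
ft_force: [0.5, -1.5, 8.4]
width: 0.0211
```

```bash
python3 -c "
from h import *
s=st(); print(s['orientation'].T@s['ft_force'],s['orientation'].T@s['ft_torque'])"
```

```text
24.4 [0.5627 0.1632 0.0683] yaw 150.95 tilt [ 0.002 -0.002] F [ 0.49 -1.47  8.4 ] M [-0.367 -0.404  0.101] w 0.0211 q [ 0.23  0.59 -0.8   1.84  0.53  0.94  0.25]
[-1.16593888 -1.05287282 -8.40078536] [ 0.12427246 -0.53086567 -0.1008666 ]
```

Request:
servo_tool(
  targets="1 -0.0001 0.0001 0.00003 0 0 1.5;1 0 0 0 0 0 0",
)

```text
time_s: 24.65
ee_pos: [0.5627, 0.1633, 0.0682]
orientation: [[-0.861, 0.508, 0.002], [0.508, 0.861, -0.002], [-0.003, -0.001, -1.0]]
ft_force: [1.7, -1.6, 8.5]
width: 0.0211
```

```bash
python3 -c "
from h import *
s=st(); print(s['orientation'].T@s['ft_force'],s['orientation'].T@s['ft_torque'])"
```

```text
24.65 [0.5627 0.1633 0.0682] yaw 149.45 tilt [ 0.0019 -0.002 ] F [ 1.69 -1.58  8.46] M [-0.383 -0.347  0.062] w 0.0211 q [ 0.22  0.59 -0.79  1.84  0.52  0.93  0.23]
[-2.27796874 -0.5044405  -8.45711988] [ 0.15315003 -0.4936227  -0.06226183]
```

Request:
servo_tool(
  targets="1 0 0.0001 0.00003 0 0 1.5;1 0 0 0 0 0 0",
)

```text
time_s: 24.9
ee_pos: [0.5628, 0.1633, 0.0682]
orientation: [[-0.848, 0.531, 0.002], [0.531, 0.848, -0.002], [-0.003, -0.001, -1.0]]
ft_force: [3.3, -1.5, 7.0]
width: 0.0213
```

```bash
python3 -c "
from h import *
s=st(); print(s['orientation'].T@s['ft_force'],s['orientation'].T@s['ft_torque'])"
```

```text
24.9 [0.5628 0.1633 0.0682] yaw 147.95 tilt [ 0.0019 -0.002 ] F [ 3.33 -1.54  6.96] M [-0.382 -0.392  0.02 ] w 0.0213 q [ 0.22  0.59 -0.79  1.84  0.52  0.93  0.21]
[-3.65623314  0.46016155 -6.9479746 ] [ 0.11507085 -0.53506606 -0.01969958]
```

Request:
servo_tool(
  targets="1 -0.0001 0.0001 0.00003 0 0 1;1 0 0 0 0 0 0",
)

```text
time_s: 25.15
ee_pos: [0.5628, 0.1634, 0.0682]
orientation: [[-0.838, 0.545, 0.002], [0.545, 0.838, -0.002], [-0.003, -0.001, -1.0]]
ft_force: [0.9, -2.0, 7.6]
width: 0.0212
```

```bash
python3 -c "
from h import *
s=st(); print(s['orientation'].T@s['ft_force'],s['orientation'].T@s['ft_torque'])"
```

```text
25.15 [0.5628 0.1634 0.0682] yaw 146.96 tilt [ 0.0018 -0.0021] F [ 0.91 -1.99  7.59] M [-0.397 -0.361  0.058] w 0.0212 q [ 0.22  0.59 -0.78  1.84  0.51  0.93  0.19]
[-1.86632427 -1.17900133 -7.58232208] [ 0.1360372  -0.51883485 -0.05815676]
```

Request:
servo_tool(
  targets="1 -0.0001 0.0001 0.00003 0 0 1;1 0 0 0 0 0 0",
)

```text
time_s: 25.4
ee_pos: [0.5629, 0.1634, 0.0681]
orientation: [[-0.829, 0.56, 0.002], [0.56, 0.829, -0.002], [-0.003, -0.001, -1.0]]
ft_force: [1.7, -1.3, 7.2]
width: 0.0212
```

```bash
python3 -c "
from h import *
s=st(); print(s['orientation'].T@s['ft_force'],s['orientation'].T@s['ft_torque'])"
```

```text
25.4 [0.5629 0.1634 0.0681] yaw 145.96 tilt [ 0.0017 -0.0021] F [ 1.7  -1.28  7.23] M [-0.383 -0.3    0.033] w 0.0212 q [ 0.21  0.59 -0.78  1.84  0.51  0.93  0.18]
[-2.14657876 -0.11218516 -7.22070142] [ 0.14912073 -0.46289946 -0.03255217]
```

Request:
servo_tool(
  targets="1 0 0.0001 0.00003 0 0 1;1 0 0 0 0 0 0",
)

```text
time_s: 25.65
ee_pos: [0.563, 0.1634, 0.0681]
orientation: [[-0.819, 0.574, 0.002], [0.574, 0.819, -0.002], [-0.003, -0.001, -1.0]]
ft_force: [1.1, -1.9, 7.4]
width: 0.0214
```

```bash
python3 -c "
from h import *
s=st(); print(s['orientation'].T@s['ft_force'],s['orientation'].T@s['ft_torque'])"
```

```text
25.65 [0.563  0.1634 0.0681] yaw 144.95 tilt [ 0.0016 -0.0022] F [ 1.11 -1.86  7.39] M [-0.429 -0.252  0.058] w 0.0214 q [ 0.21  0.59 -0.78  1.84  0.51  0.93  0.16]
[-1.99229227 -0.89179861 -7.38787094] [ 0.20676751 -0.45264693 -0.05801279]
```

Request:
servo_tool(
  targets="1 0 0.0001 0.00003 0 0 1.2;1 0 0 0 0 0 0",
)

```text
time_s: 25.9
ee_pos: [0.563, 0.1635, 0.068]
orientation: [[-0.806, 0.591, 0.002], [0.591, 0.806, -0.002], [-0.003, -0.001, -1.0]]
ft_force: [0.7, -1.2, 7.7]
width: 0.021
```

```bash
python3 -c "
from h import *
s=st(); print(s['orientation'].T@s['ft_force'],s['orientation'].T@s['ft_torque'])"
```

```text
25.9 [0.563  0.1635 0.068 ] yaw 143.75 tilt [ 0.0015 -0.0022] F [ 0.75 -1.19  7.72] M [-0.42  -0.286  0.001] w 0.021 q [ 0.21  0.58 -0.77  1.84  0.5   0.93  0.14]
[-1.32293969 -0.52337551 -7.71813502] [ 0.1697854  -0.47885701 -0.00067371]
```

Request:
servo_tool(
  targets="1 0 0.0001 0.00003 0 0 1.2;1 0 0 0 0 0 0",
)

```text
time_s: 26.15
ee_pos: [0.5631, 0.1635, 0.068]
orientation: [[-0.794, 0.608, 0.002], [0.608, 0.794, -0.002], [-0.003, -0.001, -1.0]]
ft_force: [1.5, -1.3, 7.9]
width: 0.0215
```

```bash
python3 -c "
from h import *
s=st(); print(s['orientation'].T@s['ft_force'],s['orientation'].T@s['ft_torque'])"
```

```text
26.15 [0.5631 0.1635 0.068 ] yaw 142.55 tilt [ 0.0015 -0.0023] F [ 1.5  -1.25  7.95] M [-0.438 -0.318  0.041] w 0.0215 q [ 0.2   0.58 -0.77  1.84  0.5   0.93  0.13]
[-1.97562343 -0.08488842 -7.94154666] [ 0.15388156 -0.51850622 -0.04128478]
```

Request:
servo_tool(
  targets="1 0 0.0001 0.00003 0 0 1.2;1 0 0 0 0 0 0",
)

```text
time_s: 26.4
ee_pos: [0.5631, 0.1636, 0.068]
orientation: [[-0.781, 0.625, 0.002], [0.625, 0.781, -0.002], [-0.003, -0.001, -1.0]]
ft_force: [0.8, -1.3, 8.4]
width: 0.0213
```

```bash
python3 -c "
from h import *
s=st(); print(s['orientation'].T@s['ft_force'],s['orientation'].T@s['ft_torque'])"
```

```text
26.4 [0.5631 0.1636 0.068 ] yaw 141.35 tilt [ 0.0015 -0.0023] F [ 0.82 -1.27  8.37] M [-0.486 -0.325  0.061] w 0.0213 q [ 0.2   0.58 -0.76  1.84  0.5   0.92  0.11]
[-1.45486165 -0.49356398 -8.36707552] [ 0.17623834 -0.55744436 -0.06147198]
```

Request:
servo_tool(
  targets="1 0 0 0 0 0 0;1 0 0 0 0 0 0",
  newtons=22,
)

```text
time_s: 26.65
ee_pos: [0.5631, 0.1636, 0.068]
orientation: [[-0.781, 0.624, 0.001], [0.624, 0.781, -0.002], [-0.003, -0.001, -1.0]]
ft_force: [0.5, -1.8, 8.1]
width: 0.0212
```

Request:
servo_tool(
  targets="1 0 0 0.00002 0 0 0.7;1 0 0 0 0 0 0",
)

```text
time_s: 26.9
ee_pos: [0.5632, 0.1636, 0.068]
orientation: [[-0.773, 0.634, 0.002], [0.634, 0.773, -0.002], [-0.003, -0.001, -1.0]]
ft_force: [0.8, -1.2, 8.2]
width: 0.0215
```

```bash
python3 -c "
from h import *
s=st(); print(s['orientation'].T@s['ft_force'],s['orientation'].T@s['ft_torque'])
w=r.read_camera('wrist')[:,:,::-1]; cv2.imwrite('pics/w9f.png',w)
u,v=proj('wrist',[.5646,.162,.056],s).astype(int); print(u,v)
cv2.imwrite('pics/w9.png',cv2.resize(w[v-40:v+50,u-60:u+60],(800,600),interpolation=cv2.INTER_CUBIC))"
```

```text
26.9 [0.5632 0.1636 0.068 ] yaw 140.65 tilt [ 0.0016 -0.0023] F [ 0.84 -1.21  8.17] M [-0.409 -0.315  0.08 ] w 0.0215 q [ 0.2   0.58 -0.76  1.84  0.5   0.92  0.1 ]
[-1.43327758 -0.40838113 -8.16770134] [ 0.11604686 -0.50293739 -0.08030832]
316 272
```

View pics/w9.png

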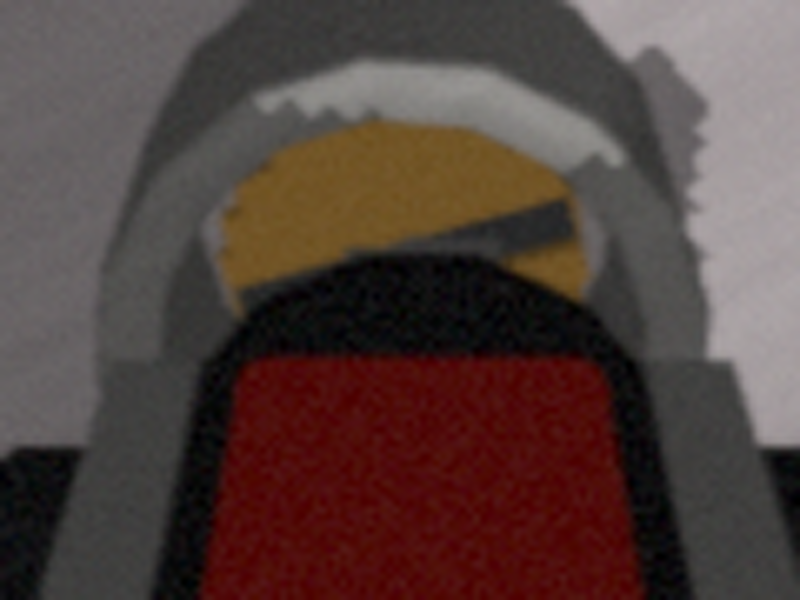

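```bash
python3 - <<'E'
from h import *
s=r.sense(); u0,v0=256,232;k=6.667
f=lambda x,y:back("wrist",u0+x/k,v0+y/k,.0555,s)[:2]
for a,b in(((240,292),(565,200)),((510,258),(575,240))):
    d=f(*b)-f(*a); print(np.degrees(np.arctan2(d[1],d[0]))%180, 'toolx-90:',(yaw(s)-90)%180)
# manifold axis from w6 edges & slot initial
print(proj("wrist",[.5646,.162,.074],s))
E
```

```text
67.30630516569963 toolx-90: 50.65319579324884
67.03178340459665 toolx-90: 50.65319579324884
[315.83787923 285.41018504]
```

Request:
servo_tool(
  targets="1 0 0.00005 0 0 0 0.7;1 0 0 0 0 0 0",
)

```text
time_s: 27.2
ee_pos: [0.5632, 0.1636, 0.068]
orientation: [[-0.766, 0.643, 0.002], [0.643, 0.766, -0.002], [-0.003, -0.001, -1.0]]
ft_force: [1.0, -1.6, 8.5]
width: 0.0214
```

```bash
python3 -c "
from h import *
s=st(); print(s['orientation'].T@s['ft_force'],s['orientation'].T@s['ft_torque'])"
```

```text
27.2 [0.5632 0.1636 0.068 ] yaw 139.95 tilt [ 0.0016 -0.0023] F [ 1.03 -1.64  8.46] M [-0.503 -0.277  0.027] w 0.0214 q [ 0.2   0.58 -0.75  1.84  0.49  0.92  0.09]
[-1.86645142 -0.59728655 -8.45061111] [ 0.20660572 -0.53614729 -0.02682254]
```

Request:
servo_tool(
  targets="1 0 0.00005 0 0 0 0.7;1 0 0 0 0 0 0",
)

```text
time_s: 27.45
ee_pos: [0.5632, 0.1637, 0.068]
orientation: [[-0.758, 0.653, 0.002], [0.653, 0.758, -0.002], [-0.003, -0.001, -1.0]]
ft_force: [1.0, -1.1, 7.8]
width: 0.0212
```

```bash
python3 -c "
from h import *
s=st(); print(s['orientation'].T@s['ft_force'],s['orientation'].T@s['ft_torque'])
w=r.read_camera('wrist')[:,:,::-1]; cv2.imwrite('pics/w10f.png',w)"
```

```text
27.45 [0.5632 0.1637 0.068 ] yaw 139.26 tilt [ 0.0016 -0.0023] F [ 0.98 -1.09  7.76] M [-0.431 -0.254  0.048] w 0.0212 q [ 0.19  0.58 -0.75  1.84  0.49  0.92  0.08]
[-1.47311264 -0.19211162 -7.75510005] [ 0.16065063 -0.4732685  -0.04805037]
```

Request:
servo_tool(
  targets="1 0 0.00005 0 0 0 0.7;1 0 0 0 0 0 0",
)

```text
time_s: 27.75
ee_pos: [0.5633, 0.1637, 0.068]
orientation: [[-0.75, 0.662, 0.002], [0.662, 0.75, -0.002], [-0.003, -0.001, -1.0]]
ft_force: [1.2, -1.2, 7.7]
width: 0.0211
```

```bash
cat >> h.py <<'E'
def slot(im,s,z=.0555):
    # upper slot edge = last brass pixel going down each column
    im=im.astype(int); b=(im[...,2]-im[...,0]>45)
    P=[]
    for c in range(296,340,1):
        rows=np.where(b[245:285,c])[0]
        if len(rows)<4: continue
        k=rows[0]
        while k+1 in rows: k+=1
        if k>=6: P.append(back("wrist",c,245+k,z,s)[:2])
    l=cv2.fitLine(np.array(P,np.float32),cv2.DIST_HUBER,0,.0001,.0001).ravel(); return np.degrees(np.arctan2(l[1],l[0]))%180,len(P)
E
python3 -c "
from h import *
s=st(); print(s['orientation'].T@s['ft_force'],s['orientation'].T@s['ft_torque'])
w=r.read_camera('wrist')[:,:,::-1]; cv2.imwrite('pics/w11f.png',w)
for n in (9,10,11): print(n,slot(cv2.imread(f'pics/w{n}f.png'),s))"
```

```text
27.75 [0.5633 0.1637 0.068 ] yaw 138.56 tilt [ 0.0016 -0.0023] F [ 1.16 -1.15  7.67] M [-0.477 -0.287  0.056] w 0.0211 q [ 0.19  0.58 -0.75  1.84  0.49  0.92  0.07]
[-1.65543891 -0.09948143 -7.66080666] [ 0.1669638  -0.53085514 -0.05581943]
9 (np.float32(64.72721), 44)
10 (np.float32(66.01149), 44)
11 (np.float32(66.564575), 44)
```

```bash
python3 - <<'E'
from h import *
s=r.sense()
for n in('w8','w9f','w10f','w11f'):
    im=cv2.imread(f'pics/{n}.png').astype(int); red=(im[...,2]-im[...,1]>35)&(im[...,0]<30)&(im[...,1]<30)
    e=[(c,265+np.where(red[265:320,c])[0][0]) for c in range(294,344,2) if red[265:320,c].any()]
    e=np.array(e); p=np.polyfit(e[:,0],e[:,1],1); 
    # left/right edge of handle by row
    L=[(v,np.where(red[v,250:380])[0].min()+250,np.where(red[v,250:380])[0].max()+250) for v in range(290,395,15)]
    print(n,'slope deg',np.degrees(np.arctan(p[0])).round(2),'row',p@[318,1],L)
a=cv2.imread('pics/w9f.png');b=cv2.imread('pics/w11f.png')
o=[cv2.resize(i[240:285,278:353],(750,450),interpolation=cv2.INTER_CUBIC)[:300] for i in(a,b)]
cv2.imwrite('pics/w12.png',np.vstack(o))
E
```

```text
w8 slope deg -0.0 row 285.0800000000001 [(290, np.int64(291), np.int64(347)), (305, np.int64(289), np.int64(349)), (320, np.int64(286), np.int64(352)), (335, np.int64(283), np.int64(354)), (350, np.int64(283), np.int64(355)), (365, np.int64(283), np.int64(355)), (380, np.int64(283), np.int64(354))]
w9f slope deg 0.44 row 285.55999999999995 [(290, np.int64(291), np.int64(346)), (305, np.int64(289), np.int64(349)), (320, np.int64(286), np.int64(351)), (335, np.int64(283), np.int64(354)), (350, np.int64(283), np.int64(355)), (365, np.int64(283), np.int64(354)), (380, np.int64(284), np.int64(354))]
w10f slope deg 0.66 row 285.44000000000005 [(290, np.int64(291), np.int64(347)), (305, np.int64(289), np.int64(349)), (320, np.int64(286), np.int64(352)), (335, np.int64(283), np.int64(354)), (350, np.int64(283), np.int64(355)), (365, np.int64(283), np.int64(355)), (380, np.int64(283), np.int64(354))]
w11f slope deg -0.31 row 285.48 [(290, np.int64(291), np.int64(347)), (305, np.int64(289), np.int64(349)), (320, np.int64(286), np.int64(352)), (335, np.int64(283), np.int64(354)), (350, np.int64(283), np.int64(355)), (365, np.int64(283), np.int64(354)), (380, np.int64(284), np.int64(354))]
```

View pics/w12.png

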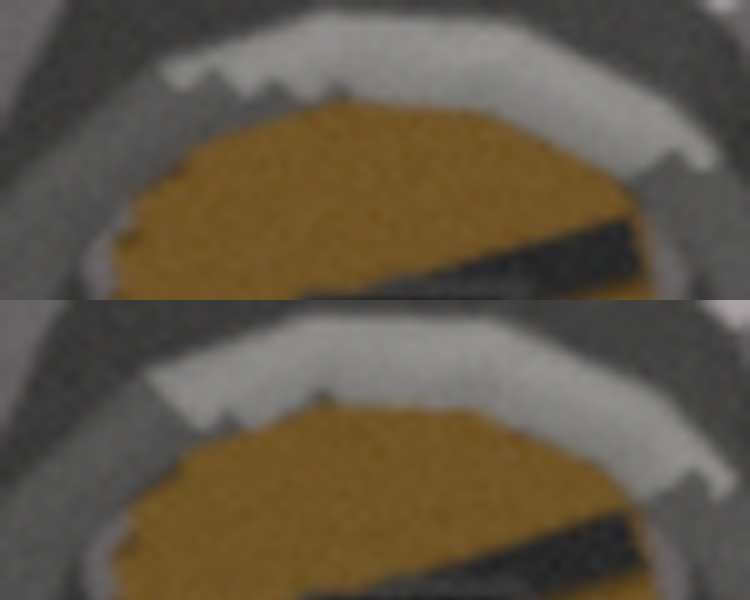

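Request:
servo_tool(
  targets="1 0 0.00005 0.00003 0 0 0.8;1 0 0 0 0 0 0",
)

```text
time_s: 28.05
ee_pos: [0.5633, 0.1637, 0.0679]
orientation: [[-0.74, 0.672, 0.002], [0.672, 0.74, -0.002], [-0.003, -0.001, -1.0]]
ft_force: [0.7, -0.6, 7.6]
width: 0.0214
```

```bash
cat > m.py <<'E'
from h import *
M=[];A=[];Z=[]
for i in range(5):
    s=r.sense(); M.append(s['orientation'].T@np.r_[s['ft_force']] ); A.append(s['ft_torque'][2]);Z.append(s['ee_pos'][2])
    w=r.read_camera('wrist')[:,:,::-1]
print(s['time_s'],'yaw',yaw(s),'F',np.mean(M,0).round(2),'Mz',np.mean(A).round(3),np.round(A,3),'z',np.mean(Z).round(5),slot(w,s),'lag',(slot(w,s)[0]-yaw(s)+90)%180)
E
python3 m.py
```

```text
28.25 yaw 137.7663951117761 F [-1.58 -0.08 -7.73] Mz 0.086 [0.054 0.091 0.138 0.073 0.075] z 0.06795 (np.float32(66.53039), 44) lag 18.763992766641877
```

Request:
servo_tool(
  targets="1 0 0.00005 0.00003 0 0 0.8;1 0 0 0 0 0 0",
)

```text
time_s: 28.55
ee_pos: [0.5633, 0.1637, 0.068]
orientation: [[-0.731, 0.682, 0.002], [0.682, 0.731, -0.002], [-0.003, -0.001, -1.0]]
ft_force: [0.9, -1.3, 8.9]
width: 0.0213
```

```bash
python3 m.py
```

```text
28.75 yaw 136.96533135035773 F [-1.43 -0.01 -8.3 ] Mz 0.075 [0.074 0.06  0.105 0.09  0.045] z 0.06796 (np.float32(66.891624), 44) lag 19.926293100325864
```

The slot has stayed put at about 66.7°, which matches v ≈ 1.8, while the tool turned several more degrees. The torque is now just above running friction (0.08 N m), and the blade has sunk about 2.1 mm. The screw is on its stop, so I'll ease the twist off and lift out.

Request:
servo_tool(
  targets="1 0 -0.0003 0 0 0 -4;1 0 -0.0003 -0.0003 0 0 -4;1 0 -0.0002 -0.0005 0 0 -3;1 0 0 -0.002 0 0 0;1 0 0 -0.004 0 0 0;1 0 0 -0.012 0 0 0;1 0 0 -0.02 0 0 0;1 0 0 -0.025 0 0 0;1 0 0 -0.025 0 0 0;1 0 0 -0.013 0 0 0;1 0 0 -0.005 0 0 0;1 0 0 0 0 0 0",
  newtons=40,
)

```text
time_s: 30.3
ee_pos: [0.5616, 0.1643, 0.1737]
orientation: [[-0.848, 0.53, -0.0], [0.53, 0.848, -0.0], [0.0, -0.0, -1.0]]
ft_force: [-0.5, 0.4, 0.2]
width: 0.021
```

```bash
python3 - <<'E'
from h import *
s=st(); w=r.read_camera('wrist')[:,:,::-1]; cv2.imwrite('pics/w13.png',w)
togo([.5069,-.141,.175],85.68)
im=w.astype(int); b=((im[...,2]-im[...,0]>45)).astype(np.uint8)
u,v=proj("wrist",[.5646,.162,.056],s).astype(int); print(u,v)
n,l,t,c=cv2.connectedComponentsWithStats(b)
for i in range(1,n):
    if t[i,4]>80: print(t[i],c[i].round(1))
# handle position check vs before (w8: rows 285.1)
red=(im[...,2]-im[...,1]>35)&(im[...,0]<30)&(im[...,1]<30)
e=np.array([(c,265+np.where(red[265:330,c])[0][0]) for c in range(294,344,2) if red[265:330,c].any()]); p=np.polyfit(e[:,0],e[:,1],1); print('handle',np.degrees(p[0]),p@[318,1])
E
```

```text
30.3 [0.5616 0.1643 0.1737] yaw 147.97 tilt [-0.0003 -0.0003] F [-0.46  0.4   0.24] M [ 0.012 -0.031 -0.042] w 0.021 q [ 0.28  0.48 -0.87  1.74  0.4   1.11  0.3 ]
d_tool [-0.1156 -0.2876 -0.0016] wz 62.3
316 227
[425 148  62  37 924] [449.9 165.5]
[300 210  34  18 414] [315.6 218.7]
[301 228  34  18 422] [318.2 236.3]
[162 253  53  31 698] [192.  268.9]
[ 283  286   73  116 7757] [318.8 345.3]
handle -0.4407367654852627 285.71999999999997
```

```bash
python3 - <<'E'
from h import *
s=r.sense()
def run(f,z,box,s):
    im=cv2.imread(f).astype(int); b=((im[...,2]-im[...,0]>45)).astype(np.uint8)
    u0,v0,u1,v1=box; m=np.zeros_like(b); m[v0:v1,u0:u1]=b[v0:v1,u0:u1]
    n,l,t,c=cv2.connectedComponentsWithStats(m); k=[i for i in np.argsort(-t[1:,4])[:2]+1]; k.sort(key=lambda i:c[i][1])
    out=[]
    for i,fn in zip(k,(np.max,np.min)):
        x0,w=t[i,0],t[i,2]
        P=[back("wrist",x,fn(np.where(l[:,x]==i)[0]),z,s)[:2] for x in range(x0+5,x0+w-5)]
        d=cv2.fitLine(np.array(P,np.float32),cv2.DIST_HUBER,0,.0001,.0001).ravel(); out.append(np.degrees(np.arctan2(d[1],d[0]))%180)
    return out
print('now',run("pics/w13.png",.0545,(296,205,340,250),s))
s0=dict(s); y=np.radians(59.04); c,si=np.cos(y),np.sin(y)
s0['orientation']=np.array([[c,si,0],[si,-c,0],[0,0,-1.]]); s0['ee_pos']=np.array([.5354,.1181,.1302])
print('start',run("pics/w6.png",.0565,(295,125,355,190),s0))
P=lambda x,y:back("wrist",240+x/5,103+y/5,.04,s0)[:2]
for a,b in(((20,0),(265,600)),((630,0),(800,420))):
    d=P(*a)-P(*b); print('manifold y',np.degrees(np.arctan2(d[1],d[0])))
E
```

```text
now [np.float32(65.76932), np.float32(68.49142)]
start [np.float32(146.59683), np.float32(146.7891)]
manifold y 79.94845173092321
manifold y 83.61630867652549
```

The lifted view shows the slot at about 67.1°, so v ≈ 1.82 against 1.80. The screw is closed. Now I'll take the driver back to its hole.

Request:
servo_tool(
  targets="1 -0.006 -0.0145 0 0 0 0;1 -0.0146 -0.036 0 0 0 0;1 -0.019 -0.047 0 0 0 0;1 -0.019 -0.047 0 0 0 0;1 -0.019 -0.047 0 0 0 0;1 -0.018 -0.045 0 0 0 0;1 -0.014 -0.0361 0 0 0 0;1 -0.006 -0.015 0 0 0 5;1 0 0 0 0 0 10;1 0 0 0 0 0 10;1 0 0 0 0 0 10;1 0 0 0 0 0 10",
)

```text
time_s: 31.85
ee_pos: [0.5062, -0.1417, 0.1732]
orientation: [[-0.218, 0.976, -0.002], [0.976, 0.218, -0.0], [0.0, -0.002, -1.0]]
ft_force: [-0.1, -0.4, -0.1]
width: 0.0215
```

Request:
servo_tool(
  targets="1 0 0 0 0 0 10;1 0 0 0 0 0 7.3;1 0 0 0 0 0 0;1 0 0 0 0 0 0",
)

```text
time_s: 32.35
ee_pos: [0.5069, -0.1411, 0.1736]
orientation: [[0.074, 0.997, -0.001], [0.997, -0.074, 0.0], [-0.0, -0.001, -1.0]]
ft_force: [-0.2, -0.0, -1.3]
width: 0.0215
```

```bash
python3 -c "
from h import *
s=st(); togo([.5067,-.141,.0255],85.68)"
```

```text
32.35 [ 0.5069 -0.1411  0.1736] yaw 85.76 tilt [-0.0006  0.    ] F [-0.19 -0.03 -1.27] M [ 0.04  -0.019 -0.007] w 0.0215 q [ 0.71  0.31 -0.63  1.88  0.21  1.02 -0.08]
d_tool [ 1.000e-04 -1.000e-04  1.481e-01] wz 0.08
```

Request:
servo_tool(
  targets="1 0 0 0.012 0 0 0;1 0 0 0.025 0 0 0;1 0 0 0.03 0 0 0;1 0 0 0.02 0 0 0;1 0 0 0.01 0 0 0;1 0 0 0.008 0 0 0;1 0 0 0.005 0 0 0;1 0 0 0 0 0 0",
)

```text
time_s: 33.35
ee_pos: [0.5075, -0.1407, 0.0639]
orientation: [[0.075, 0.997, 0.0], [0.997, -0.075, -0.0], [-0.0, 0.0, -1.0]]
ft_force: [-0.9, -0.3, -0.2]
width: 0.0212
```

Request:
servo_tool(
  targets="1 0 0 0.008 0 0 0;1 0 0 0.01 0 0 0;1 0 0 0.008 0 0 0;1 0 0 0.005 0 0 0;1 0 0 0.003 0 0 0;1 0 0 0.001 0 0 0;1 0 0 0 0 0 0",
)

```text
time_s: 34.22
ee_pos: [0.5075, -0.1407, 0.029]
orientation: [[0.075, 0.997, 0.0], [0.997, -0.075, -0.0], [-0.0, 0.0, -1.0]]
ft_force: [-0.1, 0.4, -1.2]
width: 0.0215
```

Request:
servo_tool(
  targets="1 0 0 0.0015 0 0 0;1 0 0 0.001 0 0 0;1 0 0 0.0007 0 0 0;1 0 0 0 0 0 0",
)

```text
time_s: 34.72
ee_pos: [0.5074, -0.1407, 0.0256]
orientation: [[0.075, 0.997, -0.0], [0.997, -0.075, -0.0], [-0.0, -0.0, -1.0]]
ft_force: [0.6, -0.2, -1.2]
width: 0.0215
```

Request:
servo_tool(
  targets="1 0 0 0.0006 0 0 0;1 0 0 0.0004 0 0 0;1 0 0 0 0 0 0",
)

```text
time_s: 35.1
ee_pos: [0.5075, -0.1407, 0.0251]
orientation: [[0.075, 0.997, 0.0], [0.997, -0.075, -0.0], [-0.0, 0.0, -1.0]]
ft_force: [-1.1, 1.0, 5.7]
width: 0.0211
```

Seated: contact came at 0.0251, the height at which it was lifted. Now I'll release and rise.

Request:
servo_tool(
  targets="1 0 0 -0.0005 0 0 0;-1 0 0 0 0 0 0;-1 0 0 0 0 0 0;-1 0 0 0 0 0 0;-1 0 0 0 0 0 0;-1 0 0 0 0 0 0;-1 0 0 0 0 0 0;-1 0 0 -0.01 0 0 0;-1 0 0 -0.03 0 0 0;-1 0 0 -0.04 0 0 0;-1 0 0 -0.05 0 0 0;-1 0 0 -0.03 0 0 0",
)

```text
time_s: 36.6
ee_pos: [0.5084, -0.1405, 0.1884]
orientation: [[0.075, 0.997, 0.004], [0.997, -0.075, -0.001], [-0.001, 0.004, -1.0]]
ft_force: [0.3, -0.7, 0.3]
width: 0.0854
```

Request:
servo_tool(
  targets="-1 0 0 -0.01 0 0 0;-1 0 0 0 0 0 0;-1 0 0 0 0 0 0",
)

```text
time_s: 36.98
ee_pos: [0.5063, -0.1406, 0.1937]
orientation: [[0.075, 0.997, -0.003], [0.997, -0.075, 0.001], [0.001, -0.003, -1.0]]
ft_force: [0.2, 0.1, -0.3]
width: 0.0853
```

```bash
python3 - <<'E'
from h import *
s=st()
t=r.read_camera("top")[:,:,::-1]; a=r.read_camera("scene")[:,:,::-1]; w=r.read_camera("wrist")[:,:,::-1]
for n,i,o in(("scene",a,"pics/scene0.png"),):
    p=cv2.imread(o).astype(int)
    for im in(p,i.astype(int)):
        m=((im[...,2]-im[...,1]>60)&(im[...,2]-im[...,0]>60)); m[:200]=0;m[260:]=0;m[:,:140]=0;m[:,175:]=0
        y,x=np.where(m); print(n,len(x),x.mean(),y.mean(),y.min(),y.max())
a=cv2.resize(a[190:310,70:230],(400,300)); w=cv2.resize(w,(400,300))
cv2.imwrite("pics/fin.png",np.hstack([w,a]))
E
```

```text
36.975 [ 0.5063 -0.1406  0.1937] yaw 85.69 tilt [-0.0027  0.0008] F [ 0.15  0.05 -0.27] M [ 0.027 -0.001 -0.005] w 0.0853 q [ 0.72  0.29 -0.64  1.85  0.2   1.07 -0.07]
scene 110 155.04545454545453 224.38181818181818 220 228
scene 132 155.5909090909091 224.95454545454547 220 240
```

View pics/fin.png

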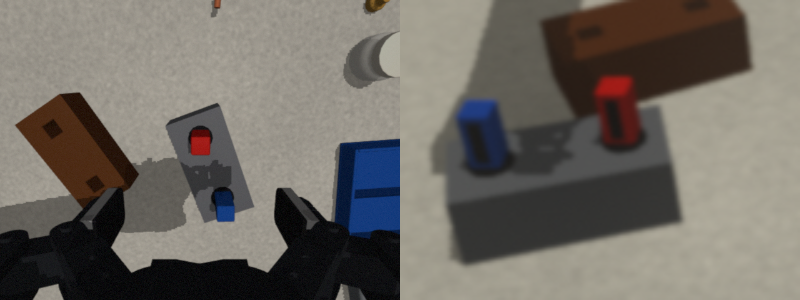

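The red driver stands upright in its hole (wrist crop (200,140)), the blue one is unmoved, and the gripper is clear. Handing in.

```bash
python3 -c "
from rig import r
print(r.finish_job())"
```

```text
the job is handed in; nothing more can be done
None
```

I turned the vent screw clockwise to its stop and put the red driver back upright in its own hole. I then let go and handed in at about 37 s. No verdict was reported.

**Checks that passed**
- **Screw:** the final slot angle gives v ≈ 1.82 against 1.80, with about ±0.03 of measuring error. The blade sank about 2.1 mm, and the slot stayed still while the tool turned a few degrees more.
- **Force:** I pressed the blade at roughly 5 to 8.5 N during the turn. The twist measured up to about 0.1 N m in single noisy readings, averaging about 0.08 N m at the stop.
- **Driver:** it seated at the same height it was lifted from. The last pictures show it upright, the blue driver in place and the gripper clear of everything.

**What went wrong or disagreed**
- **First grasp:** it closed on air because the real fingertips end about 40 mm short of the reported tool point. Nothing was moved.
- **First touch on the screw:** the blade landed on the screw head, because the driver sat about 4 mm off-centre in the grip. I slid it lightly across the head until it dropped into the slot.
- **Stop detection:** no clear torque rise marked the stop. The tool ended about 20° ahead of the slot, more than the roughly 9° of free play I calculated, and I could not explain the rest. I judged the stop from the slot angle and the sink depth.
- **Pictures:** I viewed 14, four over the budget of 10.

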